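# Make up the press-tool kit

### The job

Make up the press kit in the grey caddy: stand the three tall steel press tools upright in the cups, the widest tool in the widest cup, the middling one in the middling cup and the slimmest in the slimmest. Press the marker pen, centred, down between the sprung jaws of the caddy's clip until it is fully home on its seats. The two short press tools do not belong to the kit: leave them standing where they are.

Things in the scene. Friction and masses are not known exactly. Their poses are not given: they have to be found in the camera images.
- tool_wide: Turned, off-white steel press tool, a round bush standing on the bench: 41 mm diameter, 52 mm tall, 0.43 kg, with bevelled ends (keep the grip 8 mm or more below the top). Origin: centre of its underside; z up along its axis. The widest of the three tall tools. The line of the bench and its bin rack runs 0.54 rad left of +x; a press closes the far left.
- tool_mid: Turned, off-white steel press tool, a round bush standing on the bench: 35 mm diameter, 66 mm tall, 0.4 kg, with bevelled ends (keep the grip 8 mm or more below the top). Origin: centre of its underside; z up along its axis. The tallest tool, of middling width.
- tool_slim: Turned, off-white steel press tool, a round bush standing on the bench: 29 mm diameter, 58 mm tall, 0.24 kg, with bevelled ends (keep the grip 8 mm or more below the top). Origin: centre of its underside; z up along its axis. The slimmest of the three tall tools.
- short_wide: Turned, off-white steel press tool, a round bush standing on the bench: 36 mm diameter, 34 mm tall, 0.23 kg, with bevelled ends (keep the grip 8 mm or more below the top). Origin: centre of its underside; z up along its axis. Short look-alike, not of the kit, to be left alone.
- short_slim: Turned, off-white steel press tool, a round bush standing on the bench: 30 mm diameter, 36 mm tall, 0.15 kg, with bevelled ends (keep the grip 8 mm or more below the top). Origin: centre of its underside; z up along its axis. Short look-alike, not of the kit, to be left alone.
- cup_wide: The widest cup. Round black open cup fixed on the grey kit caddy, one of three in a row, 80 mm between centres, their order changing: bore 64 mm, outside 70 mm, 20 mm high, inner floor 3 mm above the origin. Origin: centre of its underside, 6 mm above the bench. y runs along the row; x across it, away from the clip.
- cup_mid: The cup of middling width. Round black open cup fixed on the grey kit caddy, one of three in a row, 80 mm between centres, their order changing: bore 54 mm, outside 60 mm, 20 mm high, inner floor 3 mm above the origin. Origin: centre of its underside, 6 mm above the bench. y runs along the row; x across it, away from the clip.
- cup_slim: The slimmest cup. Round black open cup fixed on the grey kit caddy, one of three in a row, 80 mm between centres, their order changing: bore 44 mm, outside 50 mm, 20 mm high, inner floor 3 mm above the origin. Origin: centre of its underside, 6 mm above the bench. y runs along the row; x across it, away from the clip.
- marker_mid (a point): Middle of the marker pen, on its axis: a round pen 129 mm long and 11.5 mm thick with a white barrel and a black cap end, 14 g, lying flat on the bench (the axis 6 mm up). y runs along the pen; it may have rolled, so x and z can point any way.
- clip_seat (a point): Where the pen's middle lies when home in the caddy's spring clip, 33 mm over the bench. y: along clip and pen (either way round), z up. Seats and sprung steel jaw leaves, 18 mm wide, stand 36 mm either side along y, fingers fit between. Jaws reach 20 mm above this point, mouth 25 mm wide; pushed straight down (3 to 10 N) the pen snaps in. Clip is 68 mm in front of the cup row.
There are look-alikes about, which are no part of the job. What is shaped like the tool_wide but yellow is not meant.

How it is judged:
By the outcome, as a careful person would: the job done as asked, in the order asked, and still so for the second after the job is handed in, with the robot touching nothing.
It also fails if it takes over 109 s, if anything falls off the work surface, if the arm or the gripper's body presses on something with over 40 N, if the wrist force passes 120 N, or if a joint passes its speed limit or range.

### The arm

A 7-joint arm with a two-finger parallel gripper is mounted at the origin on a cart in front of the work surface, level with it; the furniture and walls round the work are solid. World frame = base frame: x ahead of the robot, y to its left, z up, the work surface at z = 0. Lengths are in m, angles in rad, forces in N, time in s.
With the tool pointing down it reaches from about 0.425 to 0.875 m from the base axis. Payload 8.4 kg.
Tool frame: the origin (TCP) lies midway between the tips of the shut fingers; the grasp point (between the pads) lies 19 mm behind it; z points along the fingers, y is the line along which they close (so a half turn about z gives the same grasp; the last joint's range is limited). The gripper opens to 87 mm and grips with 3 to 60 N. Pads are 19 mm wide; open, the fingers measure 117 mm over their backs; the gripper's body (75 mm by 190 mm) begins 51 mm behind the grasp point.
Start: joints at [-1.369, 0.333, 0.04, 1.465, -0.013, 1.343, -0.059], TCP at [0.193, 0.621, 0.223] pointing down, gripper open.
Joint ranges: [-2.58, 2.58], [-0.38, 2.09], [-1.3, 1.39], [0.25, 2.4], [-1.5, 4.64], [0.08, 2.09], [-2.65, 2.65]. Speed limits (rad/s): [2.22, 2.22, 2.79, 2.79, 3.14, 3.14, 3.14].

### API

Orientations are given as a unit quaternion [x, y, z, w].
In Python, from plant import robot gives the robot as it stands.
- The arm moves only by the shell command python3 -m pendant 'ROWS' [FORCE]. ROWS is a JSON object of lists of equal length, an entry for each row: "gripper": the closure, from -1 (fully open) to 1 (shut); "dp": the shift along the tool's x, y, z in mm, a list of three; "spin": the turn about the tool's z in rad. A call has 1 to 8 rows; each row shifts and turns the commanded pose from where the row before left it, along the tool's axes as they then stand; what a row does not reach is not made up. A row lasts 1/8 s, in which the tool goes at most 62.5 mm and 10.7 degrees, less where a joint would pass 70% of its speed; a pose out of reach is approached as far as the arm can. A call is refused whole if a number of a shift passes 62.5 or a number of a turn 0.188, either way. A call with a gripper value outside its range is refused whole. The fingers move at their own pace and stop on an object; FORCE is the grip in N (left out, the last holds). Time passes only in rows, so rows that do not move let the fingers close. It gives the time, the measured TCP pose, the force, the opening and the grip force at its end, in the units of the state.
- robot.state(): the state, without advancing time (a new reading comes with each control period).
- robot.read_camera(name): name is "scene" or "side" or "wrist"; returns a dict with "image" (420x560x3 uint8, red, green, blue), "depth" (420x560 float32, m along the optical axis (not along the pixel's ray), 0 where there is no reading), "fov_y" (degrees; the focal length in pixels is half the picture's height over the tangent of half this angle, whatever the lens; pixels are square), "cx", "cy" (the principal point, pixels), "xyz" and "rotation" of the camera in the world. Camera axes: x right, y down, z forward; pixel columns grow to the right and rows downward; lengths in m; the calibration is good to about 2 mm. A picture is of the moment at which its call begins.
- robot.finish_job(): hands the job in; it is judged then, once.
The state is a dict: "time": time; "qpos": joint angles; "joint_vel": joint speeds; "effort": joint torques, N m; "tool_pos": TCP position; "ee_rot": TCP orientation; "force": force on the tool from outside, world axes, zero at the start; "wrist_torque": the same for the moment, N m; "opening": finger opening in m; "gripper_force": force on a finger pad.
Only numpy, scipy, OpenCV 4.12 (cv2) and the standard library are available. Lean on these libraries where they do the work, as an engineer would, in place of code of your own. Each camera call takes 0.05 s, during which the arm holds its last target. There are 200 camera calls.

## Working session

There is one attempt and no reset: what is moved stays moved. The work goes in short steps, Python scripts to look and compute and a shell command to move; the robot and the scene stay as the last step left them, time stands still between calls to the robot, and variables do not carry over. Pictures are saved under pics/ and viewed, at most 16 in all, crops included, and the job is handed in when it is done.

```bash
ls; mkdir -p pics; cat > h.py <<'E'
import numpy as np, cv2, json
from plant import robot
from scipy.spatial.transform import Rotation as R
def cam(n):
    c=robot.read_camera(n); d=c["depth"]; H,W=d.shape
    f=H/2/np.tan(np.radians(c["fov_y"])/2)
    v,u=np.mgrid[:H,:W]
    P=np.stack([(u-c["cx"])/f*d,(v-c["cy"])/f*d,d],-1)
    M=np.array(c["rotation"]); M=M if M.shape==(3,3) else R.from_quat(M).as_matrix()
    P=P@M.T+np.array(c["xyz"]); P[d==0]=np.nan
    return c["image"],P
def save(n,im,s=1.4): 
    cv2.imwrite("pics/"+n,cv2.resize(im[...,::-1],None,fx=s,fy=s))
E
python3 - <<'E'
from h import *
for n in("scene","side","wrist"):
    im,P=cam(n); save(n+"1.png",im); np.savez("/tmp/%s1.npz"%n,im=im,P=P)
s=robot.state();print(s)
E
```

```text
pics
{'time': 0.15, 'qpos': array([-1.36917564,  0.33371556,  0.03987726,  1.4661029 , -0.01338322,
        1.34329258, -0.05845359]), 'joint_vel': array([ 0.00079945, -0.00440859,  0.00091132, -0.00350225,  0.00025696,
        0.00132908,  0.0008651 ]), 'effort': array([ 2.83762151e-03, -6.56839657e+01,  1.33722648e+00, -4.04108942e+01,
       -5.95635222e-02,  4.16910171e-02,  7.10434915e-05]), 'tool_pos': array([0.19251472, 0.62043844, 0.22186799]), 'ee_rot': array([ 1.49828051e-01,  9.88711871e-01, -6.24707599e-04, -4.53541260e-05]), 'force': array([ 0.0626649 ,  0.6307239 , -0.29577041]), 'wrist_torque': array([-0.0215781 ,  0.02883932, -0.00660276]), 'gripper_force': 0.0, 'opening': 0.08721915745306842}
```

View pics/scene1.png

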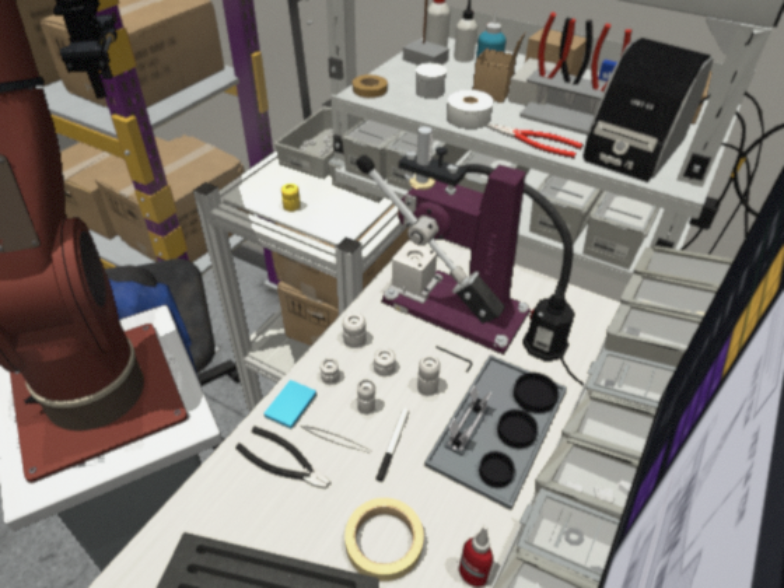

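View pics/side1.png

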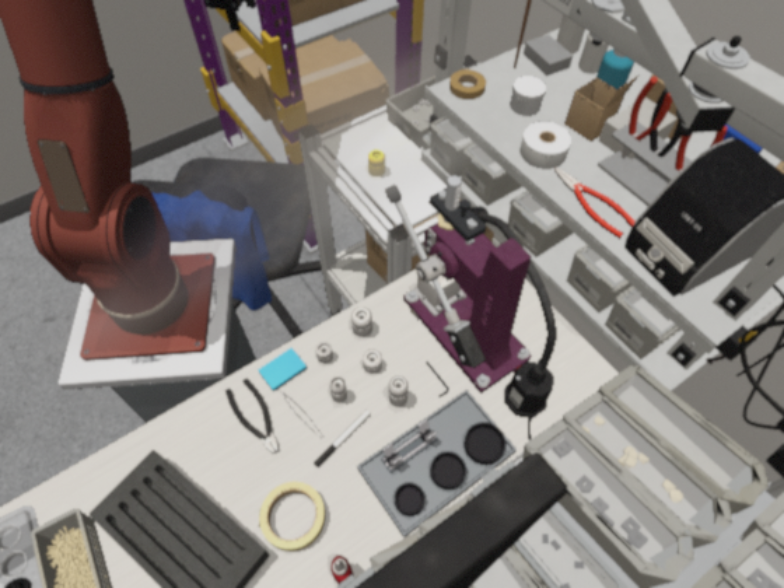

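View pics/wrist1.png

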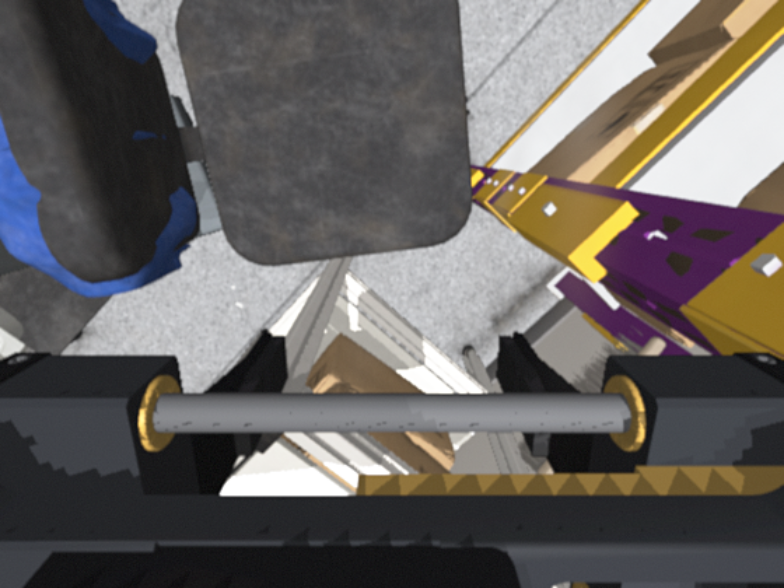

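The scene picture shows five bushes around display px (330–428, 330–396), the pen at (393,445), the clip at (467,420) and cups at (537,392), (517,428), (497,468). The side view shows the same; the wrist camera sees the floor. Next I measure positions from depth.

```bash
cat > m.py <<'E'
from h import *
from scipy.ndimage import label
from scipy.optimize import least_squares
def circ(q):
    r=least_squares(lambda p:np.hypot(q[:,0]-p[0],q[:,1]-p[1])-p[2],[*q.mean(0),.02],loss="soft_l1",f_scale=.001);return r.x
E
python3 - <<'E'
from m import *
for n in("scene","side"):
    D=np.load("/tmp/%s1.npz"%n);im,P=D["im"],D["P"]
    B=(np.hypot(P[...,0],P[...,1])<1.0)&(P[...,0]>.3)&(P[...,1]>-.4)&(P[...,1]<.5)
    z=P[B&(abs(P[...,2])<.01)][:,2]; print(n,"bench z",np.median(z))
    L,k=label(B&(P[...,2]>.012)&(P[...,2]<.09))
    for i in range(1,k+1):
        m=L==i
        if m.sum()<60: continue
        q=P[m]; v,u=np.nonzero(m); top=np.percentile(q[:,2],97)
        t=q[q[:,2]>top-.006]
        print("n",m.sum(),"px",int(u.mean()*1.4),int(v.mean()*1.4),"med",np.median(q,0).round(3),"top",top.round(4),"ext",np.ptp(q,0).round(3),"topmean",t.mean(0).round(4), "circ",circ(q[q[:,2]<top-.004][:,:2]).round(4) if m.sum()<1500 else "")
    # black cups / pen cap : dark pixels
    dark=(im.max(-1)<45)&B&(P[...,2]<.04)
    L,k=label(dark)
    for i in range(1,k+1):
        m=L==i
        if m.sum()<80: continue
        q=P[m];v,u=np.nonzero(m);print("dark",m.sum(),int(u.mean()*1.4),int(v.mean()*1.4),q.mean(0).round(4),np.percentile(q[:,2],[5,95]).round(3),np.ptp(q,0).round(3))
E
```

```text
scene bench z 0.0013209056275103048
n 1163 px 331 170 med [0.587 0.369 0.056] top 0.0848 ext [0.145 0.307 0.078] topmean [0.602  0.2745 0.0833] circ [0.156  0.2028 0.4622]
n 149 px 534 177 med [0.944 0.089 0.075] top 0.0798 ext [0.068 0.064 0.018] topmean [0.9449 0.0889 0.076 ] circ [0.9488 0.0821 0.0215]
n 129 px 396 187 med [0.654 0.184 0.082] top 0.0894 ext [0.034 0.075 0.021] topmean [0.658  0.189  0.0864] circ [0.5798 0.1902 0.0781]
n 162 px 207 191 med [0.318 0.438 0.032] top 0.0367 ext [0.041 0.054 0.026] topmean [0.3181 0.4455 0.0343] circ [0.3165 0.4416 0.0171]
n 216 px 290 195 med [0.468 0.321 0.043] top 0.0571 ext [0.039 0.042 0.047] topmean [0.4708 0.3303 0.0545] circ [0.4702 0.3308 0.0164]
n 653 px 536 235 med [ 0.818 -0.08   0.075] top 0.0871 ext [0.106 0.185 0.038] topmean [ 0.8166 -0.0907  0.0841] circ [ 0.8966 -0.0707  0.0924]
n 738 px 602 260 med [ 0.873 -0.195  0.075] top 0.0881 ext [0.143 0.155 0.037] topmean [ 0.8734 -0.191   0.0853] circ [ 0.9151 -0.1704  0.0615]
n 235 px 348 248 med [0.502 0.113 0.033] top 0.0369 ext [0.054 0.054 0.026] topmean [0.5047 0.1183 0
[... 3802 characters left out ...]
 0.0255] circ [ 0.6153 -0.3373  0.037 ]
n 518 px 409 444 med [ 0.484 -0.334  0.018] top 0.0532 ext [0.105 0.094 0.043] topmean [ 0.48   -0.3342  0.0512] circ [ 0.4394 -0.2626  0.0891]
n 136 px 447 462 med [ 0.545 -0.364  0.024] top 0.0286 ext [0.059 0.05  0.018] topmean [ 0.5432 -0.3696  0.0259] circ [ 0.5422 -0.3796  0.0281]
n 70 px 307 488 med [ 0.31  -0.393  0.025] top 0.0276 ext [0.025 0.02  0.017] topmean [ 0.3108 -0.3917  0.025 ] circ [ 0.3098 -0.3911  0.0063]
dark 145 523 406 [ 0.6919 -0.2809  0.0204] [0.011 0.038] [0.063 0.057 0.031]
dark 179 484 440 [ 0.6129 -0.3345  0.0153] [0.008 0.027] [0.067 0.068 0.022]
dark 80 448 460 [ 0.5478 -0.3619  0.0119] [0.007 0.02 ] [0.051 0.036 0.018]
```

```bash
python3 - <<'E'
from m import *
for n in("scene","side"):
    D=np.load("/tmp/%s1.npz"%n);im,P=D["im"],D["P"]
    X,Y,Z=[P[...,i] for i in range(3)]
    hsv=cv2.cvtColor(im,cv2.COLOR_RGB2HSV)
    # obstacles: min radius by azimuth, of points higher than 0.09
    a=np.degrees(np.arctan2(Y,X)); r=np.hypot(X,Y)
    m=(Z>.10)&(Z<1)&(r>.33)&(X>0)
    print(n,"azi:minr(z) ",[(k,*(lambda q,j:(q[j].round(2),Z[m&(a>=k)&(a<k+10)][j].round(2),Z[m&(a>=k)&(a<k+10)][q<q.min()+.1].max().round(2)))(r[m&(a>=k)&(a<k+10)],r[m&(a>=k)&(a<k+10)].argmin())) for k in range(-60,80,10) if (m&(a>=k)&(a<k+10)).sum()>5])
    # pen: points z .007-.016 in box
    bz=.0013
    m=(Z>bz+.005)&(Z<bz+.018)&(X>.28)&(X<.48)&(Y<-.22)&(Y>-.40)
    L,k=label(m,np.ones((3,3)))
    for i in range(1,k+1):
        q=P[L==i]
        if len(q)<40: continue
        c=q.mean(0);w,v=np.linalg.eigh(np.cov(q[:,:2].T));t=(q[:,:2]-c[:2])@v[:,1]
        print("pen?",len(q),c.round(4),v[:,1].round(3),t.min().round(4),t.max().round(4),"mid",(c[:2]+v[:,1]*(t.min()+t.max())/2).round(4),np.ptp((q[:,:2]-c[:2])@v[:,0]).round(4))
    # clip jaws
    m=(Z>.04)&(Z<.06)&(X>.42)&(X<.56)&(Y<-.28)&(Y>-.40)
    L,k=label(m,np.ones((3,3)))
    for i in range(1,k+1):
        q=P[L==i]
        if len(q)>3: print("jaw",len(q),q.mean(0).round(4),np.ptp(q,0).round(3))
    # rims
    m=(Z>.022)&(Z<.032)&(im.max(-1)<70)&(X>.48)&(X<.68)&(Y<-.27)&(Y>-.45)
    q=P[m]; print("rim pts",len(q))
    for c0,rr in (((.62,-.335),.0335),((.577,-.36),.0285),((.545,-.372),.0235)): pass
    np.save("/tmp/rim_%s.npy"%n,q)
im=np.load("/tmp/scene1.npz")["im"];cv2.imwrite("pics/crop1.png",cv2.resize(im[220:390,230:430][...,::-1],None,fx=3.5,fy=3.5,interpolation=cv2.INTER_CUBIC))
E
```

```text
scene azi:minr(z)  [(-60, np.float64(0.63), np.float64(0.1), np.float64(0.23)), (-50, np.float64(0.68), np.float64(0.21), np.float64(0.59)), (-40, np.float64(0.71), np.float64(0.17), np.float64(0.23)), (-30, np.float64(0.61), np.float64(0.11), np.float64(0.13)), (-20, np.float64(0.52), np.float64(0.21), np.float64(0.25)), (-10, np.float64(0.47), np.float64(0.29), np.float64(0.34)), (0, np.float64(0.69), np.float64(0.25), np.float64(0.29)), (10, np.float64(0.66), np.float64(0.23), np.float64(0.45)), (20, np.float64(0.65), np.float64(0.24), np.float64(0.41)), (30, np.float64(0.69), np.float64(0.12), np.float64(0.41)), (40, np.float64(1.09), np.float64(0.14), np.float64(0.28)), (50, np.float64(1.09), np.float64(0.25), np.float64(0.26)), (60, np.float64(0.55), np.float64(0.33), np.float64(0.4)), (70, np.float64(0.55), np.float64(0.33), np.float64(0.41))]
pen? 55 [ 0.4621 -0.2484  0.0125] [-0.699  0.715] -0.0161 0.0168 mid [ 0.4618 -0.2481] 0.0141
pen? 42 [ 0.3597 -0.2349  0.0128] [-0.875  0.484] -0.0128 0.0136 mid [ 0.3594 -0.2347] 0.0122
pen? 285 [ 0.3644 -0.3105  0.0108] [-0.739 -0.674
[... 971 characters left out ...]
at64(0.65), np.float64(0.24), np.float64(0.41)), (30, np.float64(0.7), np.float64(0.28), np.float64(0.4)), (40, np.float64(1.09), np.float64(0.14), np.float64(0.19)), (60, np.float64(0.56), np.float64(0.32), np.float64(0.32)), (70, np.float64(0.56), np.float64(0.32), np.float64(0.32))]
pen? 229 [ 0.3673 -0.3075  0.0105] [-0.744 -0.668] -0.0668 0.0609 mid [ 0.3695 -0.3055] 0.0125
pen? 531 [ 0.4434 -0.3575  0.011 ] [-0.842 -0.539] -0.0573 0.0456 mid [ 0.4483 -0.3543] 0.0702
jaw 38 [ 0.509  -0.3081  0.0476] [0.018 0.013 0.015]
jaw 20 [ 0.5186 -0.327   0.0499] [0.016 0.01  0.014]
jaw 43 [ 0.4472 -0.3449  0.0474] [0.017 0.012 0.015]
jaw 21 [ 0.4572 -0.3625  0.0487] [0.016 0.014 0.015]
rim pts 197
```

View pics/crop1.png

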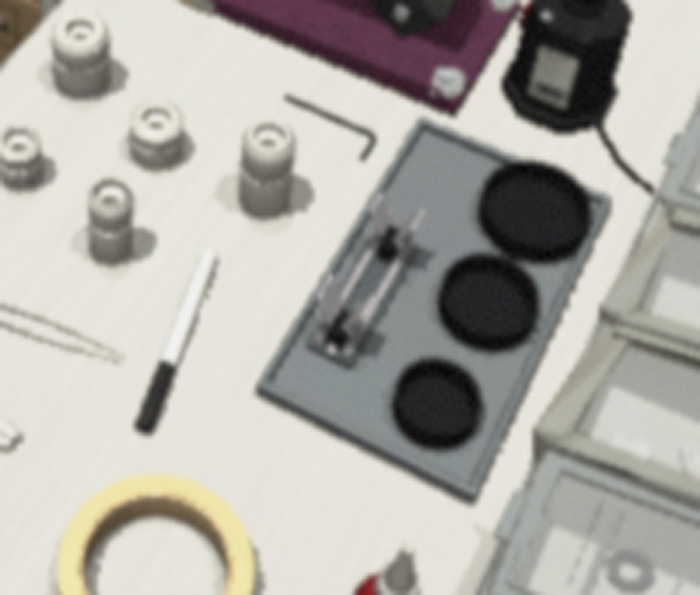

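The crop shows the cups' order: widest at crop (535,210) far, middling at (488,302), slimmest at (437,403) near. The clip is at (365,285), the pen has its cap toward (150,410), and the lamp head (570,60) stands next to the wide cup. Next, an obstacle height map.

```bash
python3 - <<'E'
from m import *
P=np.concatenate([np.load("/tmp/%s1.npz"%n)["P"].reshape(-1,3) for n in("scene","side")])
P=P[np.isfinite(P).all(1)]
xs=np.arange(.30,.82,.03); ys=np.arange(.30,-.50,-.03)
print("max z cm (z<0.9) rows x, cols y:"); print("       "+" ".join("%4d"%round(y*100) for y in ys))
for x in xs:
    print("%4.2f  "%x+" ".join("%4s"%((lambda q:"%.0f"%(q.max()*100) if len(q) else ".")(P[(abs(P[:,0]-x)<.015)&(abs(P[:,1]-y)<.015)&(P[:,2]<.9),2])) for y in ys))
E
```

```text
max z cm (z<0.9) rows x, cols y:
         30   27   24   21   18   15   12    9    6    3    0   -3   -6   -9  -12  -15  -18  -21  -24  -27  -30  -33  -36  -39  -42  -45  -48
0.30     .    .    .    .    .    .    .    .    .    .    .    .    .    0    1    2    2    0    1    1    1    0    0    3    3    3    3
0.33     .    .    .    .    .    .    .    .    .    .    .    .    0    0    4    4    1    1    1    1    1    2    1    3    3    3    3
0.36    -1    .    .    .    .    .    .    .    .    .    .    .    1    0    4    4    1    6    6    1    1    2    1    1    0    0    0
0.39    -0   -1   -4    .    .    .    .    .    .    .    .    0    5    6    4    0    0    6    6    1    1    1    2    2    1    1    0
0.42     1   -0   -0   -1    .    .    .    .    .    .    0    1    6    6    5    4    4    1    0    1    0    2    2    2    2    0    1
0.45     5    1    1   -1   -0   -1    .    .    .    .    1    1    0    0    1    4    4    6    7    6    0    6    6    3    3    3    2
0.48     6    1    1    1    1    3    4    4    .    0   31   31   26    1    
[... 912 characters left out ...]
    27   27   25   25   49   25   25   26   26    0    0    0    .    .    2   29   29   28   26   22    9    2   22   22   23   23   23
0.72    25   29   30   29   50   51   29   29   25   25    0    .    0    0    1    3    3    0   24   21    9    0   22   22   23   24   24
0.75    25   30   30   30   25   52   53   54   29   25   25   25    1    1    0   64   64    0    9    1    1   22   22   22   23   24   24
0.78     .   30   30   30   25   29   53   54   55   59   60   60   60   60   60   65   66   64    0    1   22   22   23   23   24   24   24
0.81    25   25   25   25   32   29   29   54   55   54   60   60   60   60   60   64   65   64   64   63   22   22   23   23   24   24   25
```

```bash
python3 - <<'E'
from m import *
P=np.concatenate([np.load("/tmp/%s1.npz"%n)["P"].reshape(-1,3) for n in("scene","side")])
P=P[np.isfinite(P).all(1)]
t=np.array([.858,.514]);n=np.array([.514,-.858])
c=np.array([.612,-.338]); d=P[:,:2]-c; a,b=d@t,d@n
for z0,z1 in((.04,.07),(.07,.09),(.09,.11),(.11,.14),(.14,.18),(.18,.22),(.22,.28),(.28,.4)):
    s=(P[:,2]>z0)&(P[:,2]<z1)
    r=s&(b>.02)&(b<.2)&(a<.06)&(a>-.25)
    rr=s&(b>-.09)&(b<.036)&(a>0.03)&(a<.2)
    print(z0,z1,"rack n",r.sum(), "min b",np.percentile(b[r],[0,2,10]).round(3) if r.sum() else "", "| lamp n",rr.sum(),"a min",[(int(bb*1000),(a[rr&(b>bb)&(b<bb+.02)].min()*1000).round() ) for bb in np.arange(-.09,.036,.02) if (rr&(b>bb)&(b<bb+.02)).sum()])
c=robot.read_camera("wrist");s=robot.state()
print("wristcam in tool", R.from_quat(s["ee_rot"]).inv().apply(np.array(c["xyz"])-s["tool_pos"]).round(3), c["fov_y"],"\n",(R.from_quat(s["ee_rot"]).as_matrix().T@np.array(c["rotation"])).round(2) if np.shape(c["rotation"])==(3,3) else c["rotation"])
E
```

```text
0.04 0.07 rack n 0 min b  | lamp n 449 a min [(-69, np.float64(97.0)), (-49, np.float64(81.0)), (-29, np.float64(81.0)), (-9, np.float64(86.0)), (10, np.float64(115.0))]
0.07 0.09 rack n 0 min b  | lamp n 830 a min [(-69, np.float64(102.0)), (-49, np.float64(84.0)), (-29, np.float64(82.0)), (-9, np.float64(86.0))]
0.09 0.11 rack n 0 min b  | lamp n 248 a min [(-69, np.float64(114.0)), (-49, np.float64(89.0)), (-29, np.float64(90.0)), (-9, np.float64(93.0))]
0.11 0.14 rack n 0 min b  | lamp n 200 a min [(-49, np.float64(107.0)), (-29, np.float64(102.0)), (-9, np.float64(113.0))]
0.14 0.18 rack n 353 min b [0.065 0.065 0.066] | lamp n 185 a min [(-49, np.float64(115.0)), (-29, np.float64(108.0))]
0.18 0.22 rack n 6227 min b [0.064 0.068 0.072] | lamp n 213 a min [(-49, np.float64(113.0)), (-29, np.float64(111.0))]
0.22 0.28 rack n 7643 min b [0.079 0.1   0.121] | lamp n 578 a min [(-90, np.float64(123.0)), (-69, np.float64(119.0)), (-49, np.float64(113.0)), (-29, np.float64(115.0))]
0.28 0.4 rack n 132 min b [0.136 0.137 0.137] | lamp n 2 a min [(-90, np.float64(135.0))]
wristcam in tool [ 0.08  -0.001 -0.164] 68.35276716547465 
 [0.79616174 0.58661827 0.08724904 0.11997123]
```

```bash
python3 -m pendant '{"gripper":[-1,-1,-1,-1,-1],"dp":[[0,0,-60],[0,0,-60],[0,0,-60],[0,0,0],[0,0,0]],"spin":[0,0,0,-0.15,-0.15]}' 40
python3 -m pendant '{"gripper":[-1,-1,-1,-1,-1,-1,-1,-1],"dp":[[-32,-52.5,0],[-32,-52.5,0],[-32,-52.5,0],[-32,-52.5,0],[-32,-52.5,0],[-32,-52.5,0],[-32,-52.5,0],[-32,-52.5,0]],"spin":[0,0,0,0,0,0,0,0]}'
```

```text
time: 0.82
tool_pos: [0.1926, 0.621, 0.4032]
ee_rot: [-0.002, 1.0, 0.0, 0.0]
force: [0.0, 0.1, -0.3]
opening: 0.087
gripper_force: 0.0
time: 1.82
tool_pos: [0.4489, 0.1986, 0.4026]
ee_rot: [0.0, 1.0, 0.0, 0.0]
force: [0.2, 0.4, -0.1]
opening: 0.0871
gripper_force: 0.0
```

```bash
python3 -m pendant '{"gripper":[-1,-1,-1,-1,-1,-1,-1,-1],"dp":[[-4,-60,0],[-4,-60,0],[-4,-60,0],[-4,-60,0],[-4,-60,0],[-10,-60,0],[-10,-40,0],[0,0,0]],"spin":[0,0,0,0,0,0,0,0]}'
python3 - <<'E'
from m import *
im,P=cam("wrist"); save("wrist2.png",im); np.savez("/tmp/wrist2.npz",im=im,P=P)
E
```

```text
time: 2.82
tool_pos: [0.4873, -0.2029, 0.4025]
ee_rot: [0.003, 1.0, -0.001, -0.0]
force: [0.5, 0.4, 0.6]
opening: 0.0871
gripper_force: 0.0
```

View pics/wrist2.png

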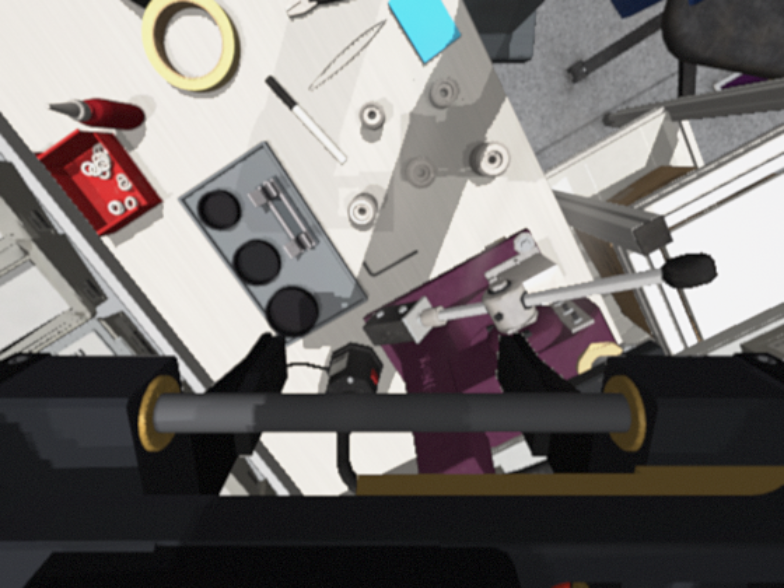

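The wrist view shows the whole work area. Tall tools at (491,158), (372,116), (362,210), shorts at (444,93), (420,172), pen at (305,118), clip at (286,217), cups at (220,209), (257,262), (293,311). Next I measure each from this view.

```bash
cat > w.py <<'E'
from m import *
def tools(P,exp):
    X,Y,Z=[P[...,i] for i in range(3)]
    for k,(x,y,h) in exp.items():
        m=(np.hypot(X-x,Y-y)<.03)&(Z>h-.012)&(Z<h+.008); q=P[m]
        (cx,cy),r=cv2.minEnclosingCircle(q[:,:2].astype(np.float32)); 
        print(k,len(q),"encl",round(cx,4),round(cy,4),"r",round(r,4),"top",np.percentile(q[:,2],95).round(4))
def pen(P,im,box):
    X,Y,Z=[P[...,i] for i in range(3)]
    m=(Z>.0055)&(Z<.02)&(X>box[0])&(X<box[1])&(Y>box[2])&(Y<box[3])
    L,k=label(m,np.ones((3,3)))
    for i in range(1,k+1):
        q=P[L==i]
        if len(q)<150: continue
        c=q.mean(0);w,v=np.linalg.eigh(np.cov(q[:,:2].T));t=(q[:,:2]-c[:2])@v[:,1];s=(q[:,:2]-c[:2])@v[:,0]
        print("pen",len(q),"mid",(c[:2]+v[:,1]*(t.min()+t.max())/2+v[:,0]*(s.min()+s.max())/2).round(4),"dir",v[:,1].round(3),np.arctan2(*v[::-1,1]).round(3),"len",np.ptp(t).round(4),"w",np.ptp(s).round(4),"top",np.percentile(q[:,2],95).round(4))
def caddy(P,im):
    X,Y,Z=[P[...,i] for i in range(3)]
    m=(Z>.04)&(Z<.06)&(np.hypot(X-.482,Y+.337)<.07); L,k=label(m,np.ones((3,3)));J=[]
    for i in range(1,k+1):
        q=P[L==i]
        if len(q)>5: J.append(q[q[:,2]>.044].mean(0)); print("jaw",len(q),J[-1].round(4))
    print("jaws mean",np.mean(J,0).round(4))
    for k,(x,y,r) in dict(wide=(.612,-.338,.035),mid=(.541,-.380,.030),slim=(.4725,-.421,.025)).items():
        d=np.hypot(X-x,Y-y); m=(d<r+.007)&(im.max(-1)<60)&(Z>.0225)&(Z<.032); q=P[m][:,:2].astype(np.float32)
        (a,b),e=cv2.minEnclosingCircle(q); print("cup",k,len(q),"encl",round(a,4),round(b,4),round(e,4),"fit",circ(q).round(4),"z",Z[m].mean().round(4))
E
python3 - <<'E'
from w import *
D=np.load("/tmp/wrist2.npz");im,P=D["im"],D["P"]
m=(abs(P[...,2])<.012)&(P[...,0]<.5)&(P[...,1]<-.1);print("bench",np.median(P[m][:,2]))
tools(P,dict(wide=(.414,-.091,.052),mid=(.470,-.241,.066),slim=(.365,-.2275,.058),sw=(.429,-.172,.034),ss=(.341,-.146,.036)))
pen(P,im,(.29,.45,-.38,-.24)); caddy(P,im)
E
```

```text
bench 0.0023424039688664244
wide 494 encl 0.4167 -0.0888 r 0.0201 top 0.0551
mid 324 encl 0.473 -0.2399 r 0.017 top 0.0689
slim 244 encl 0.3682 -0.2268 r 0.014 top 0.0597
sw 343 encl 0.4315 -0.1699 r 0.018 top 0.0372
ss 289 encl 0.3433 -0.1447 r 0.0153 top 0.0384
pen 541 mid [ 0.3705 -0.3074] dir [-0.74  -0.672] -2.404 len 0.1283 w 0.0114 top 0.0146
pen 668 mid [ 0.4322 -0.3606] dir [-0.799 -0.602] -2.496 len 0.0681 w 0.0485 top 0.0168
jaw 39 [ 0.4476 -0.3462  0.0523]
jaw 99 [ 0.4586 -0.3653  0.0506]
jaw 36 [ 0.509 -0.31   0.052]
jaw 87 [ 0.5208 -0.3287  0.0512]
jaws mean [ 0.484  -0.3375  0.0515]
cup wide 173 encl 0.6121 -0.3399 0.0344 fit [ 0.6122 -0.3401  0.0328] z 0.0267
cup mid 154 encl 0.5442 -0.3806 0.0297 fit [ 0.5435 -0.3806  0.0278] z 0.0268
cup slim 139 encl 0.4749 -0.4209 0.0242 fit [ 0.4749 -0.4209  0.0229] z 0.0267
```

```bash
python3 -m pendant '{"gripper":[-0.5,-0.5,-0.5,-0.5,-0.5,-0.5,-0.5,-0.5],"dp":[[24,38,0],[24,38,0],[23,37,0],[0,0,60],[0,0,60],[0,0,60],[0,0,60],[0,0,60]],"spin":[0,0,0,0,0,0,0,0]}'
```

```text
time: 3.88
tool_pos: [0.4168, -0.0848, 0.1011]
ee_rot: [-0.001, 1.0, 0.001, 0.001]
force: [0.8, 1.5, 0.3]
opening: 0.0656
gripper_force: 0.0
```

```bash
python3 -m pendant '{"gripper":[-0.5,-0.5],"dp":[[0,0,30],[0,0,0]],"spin":[0,0]}'
python3 - <<'E'
from w import *
im,P=cam("wrist");save("w3.png",im)
tools(P,dict(wide=(.416,-.09,.052)))
E
```

```text
time: 4.12
tool_pos: [0.4152, -0.0854, 0.0712]
ee_rot: [-0.0, 1.0, -0.0, -0.002]
force: [-0.2, 0.3, -0.3]
opening: 0.0651
gripper_force: 0.0
wide 2778 encl 0.416 -0.0881 r 0.0204 top 0.0545
```

View pics/w3.png

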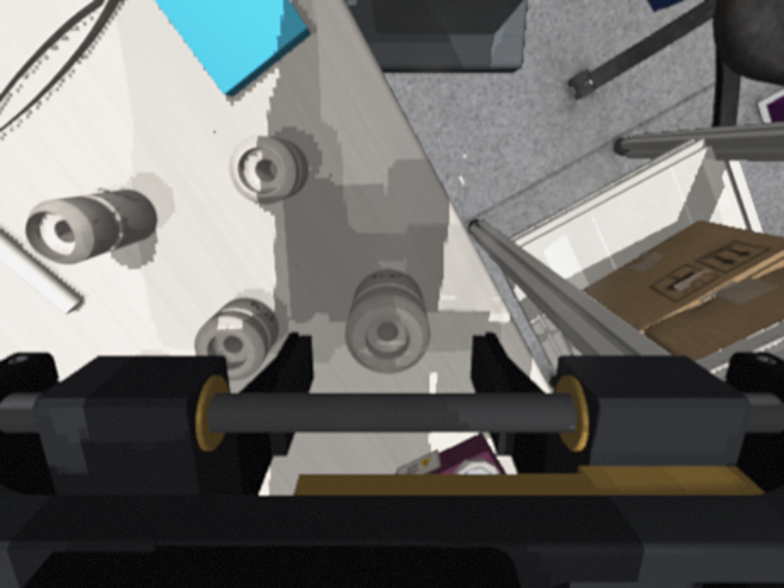

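The tall wide tool (388,330) sits between the fingers, about 3 mm left of centre; the short tool (235,345) is clear of the left finger. Descend and grip.

```bash
python3 -m pendant '{"gripper":[-0.5,-0.5,-0.5,1,1,1,1],"dp":[[-1,-3,0],[0,0,25],[0,0,24],[0,0,0],[0,0,0],[0,0,0],[0,0,0]],"spin":[0,0,0,0,0,0,0]}' 40
```

```text
time: 5.05
tool_pos: [0.4192, -0.0887, 0.0247]
ee_rot: [0.0, 1.0, 0.001, 0.001]
force: [-0.4, 4.1, 8.9]
opening: 0.0388
gripper_force: 40.0
```

```bash
python3 -m pendant '{"gripper":[1,1,1],"dp":[[0,0,-12],[0,0,-12],[0,0,0]],"spin":[0,0,0]}'
python3 - <<'E'
from w import *
im,P=cam("scene");cv2.imwrite("pics/s4.png",cv2.resize(im[150:330,180:380][...,::-1],None,fx=3.5,fy=3.5))
E
```

```text
time: 5.42
tool_pos: [0.4187, -0.0893, 0.0486]
ee_rot: [0.0, 1.0, 0.0, 0.001]
force: [0.9, -0.4, -3.9]
opening: 0.0387
gripper_force: 40.0
```

View pics/s4.png

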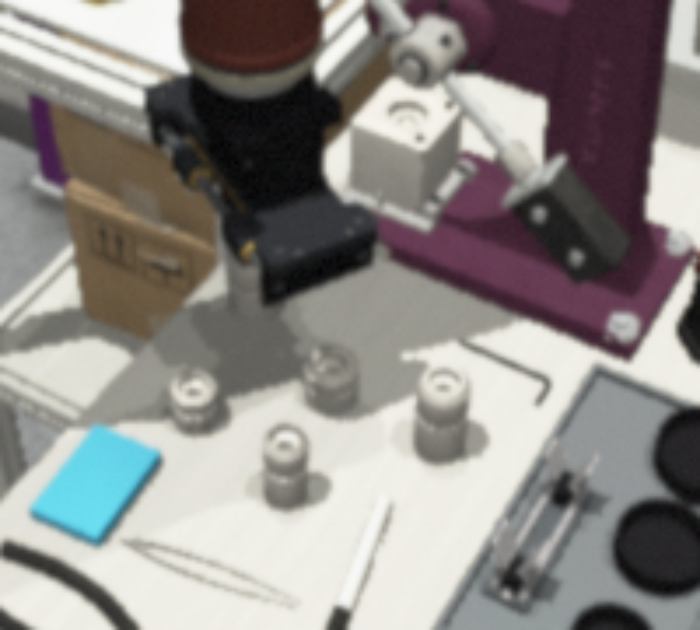

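The tool is lifted off the bench (crop 245,290) with about 4 N weight on the wrist, and the neighbours are undisturbed. Next I carry it round the lever.

```bash
python3 -m pendant '{"gripper":[1,1,1,1,1,1],"dp":[[0,0,-50],[0,0,-50],[0,-60,0],[0,-60,0],[-20,-50,0],[-20,-40,0]],"spin":[0,0,0,0,0,0]}'
python3 -m pendant '{"gripper":[1,1,1,1,1,1,1],"dp":[[0,0,0],[0,0,0],[0,0,0],[0,0,0],[0,0,0],[0,0,0],[0,0,0]],"spin":[0.172,0.172,0.172,0.172,0.172,0.171,0]}'
cat > go.py <<'E'
import sys
from h import *
s=robot.state(); M=R.from_quat(s["ee_rot"]).as_matrix(); g=np.array([float(a) for a in sys.argv[1:4]])
print("psi",np.arctan2(M[1,1],M[0,1]).round(3),"pos",s["tool_pos"].round(4),"dp mm",((g-s["tool_pos"])@M*1000).round(1))
E
python3 go.py .604 -.342 .15
```

```text
time: 6.22
tool_pos: [0.4575, -0.2983, 0.1475]
ee_rot: [0.0, 1.0, 0.0, 0.0]
force: [0.6, 0.6, -2.6]
opening: 0.0386
gripper_force: 40.0
time: 7.1
tool_pos: [0.4565, -0.2965, 0.1468]
ee_rot: [0.493, 0.87, -0.0, -0.001]
force: [0.1, -0.9, -4.5]
opening: 0.0383
gripper_force: 40.0
psi 0.54 pos [ 0.4565 -0.2965  0.1468] dp mm [-114.9  103.1   -3.5]
```

```bash
python3 -m pendant '{"gripper":[1,1,1,1,1,1,1],"dp":[[-57,0,0],[-58,0,0],[0,52,0],[0,51,0],[0,0,40],[0,0,35],[0,0,0]],"spin":[0,0,0,0,0,0,0]}'
python3 go.py .604 -.342 .036
python3 - <<'E'
from w import *
im,P=cam("wrist");a=im[100:330].copy()
im2,P2=cam("scene");b=im2[220:390,290:480]
cv2.imwrite("pics/c5.png",np.hstack([cv2.resize(a[...,::-1],(440,400)),cv2.resize(b[...,::-1],(360,400))]))
E
```

```text
time: 7.98
tool_pos: [0.6006, -0.3374, 0.0696]
ee_rot: [0.492, 0.871, -0.0, -0.003]
force: [-0.2, -0.1, -3.8]
opening: 0.0393
gripper_force: 40.0
psi 0.542 pos [ 0.6006 -0.3374  0.0696] dp mm [-5.8  0.7 33.6]
```

View pics/c5.png

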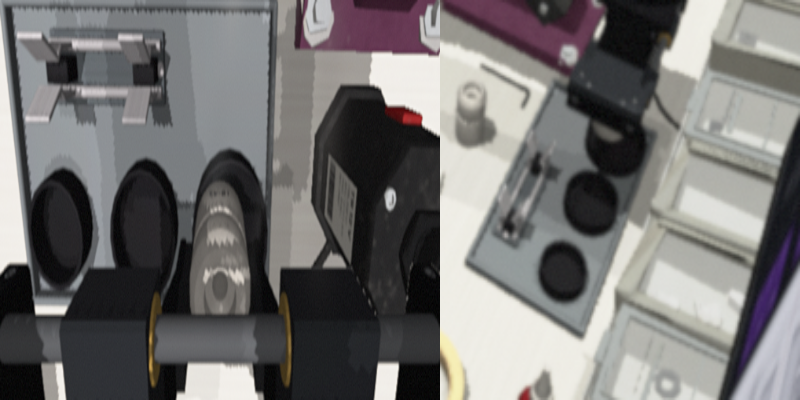

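The tool is upright over the wide cup (left 220,240) and the body is just clear of the lamp. Lower it.

```bash
python3 -m pendant '{"gripper":[1,1,1,1],"dp":[[-5,0,0],[0,0,15],[0,0,15],[0,0,0]],"spin":[0,0,0,0]}'; python3 go.py .604 -.342 .034
```

```text
time: 8.57
tool_pos: [0.6037, -0.3423, 0.0407]
ee_rot: [0.494, 0.87, -0.0, -0.002]
force: [0.3, -0.1, -3.9]
opening: 0.0385
gripper_force: 40.0
psi 0.538 pos [ 0.6037 -0.3423  0.0407] dp mm [0.1 0.5 6.7]
```

```bash
python3 -m pendant '{"gripper":[1,1,1],"dp":[[0,0,3],[0,0,2],[0,0,0]],"spin":[0,0,0]}'
```

```text
time: 8.95
tool_pos: [0.6047, -0.3433, 0.0378]
ee_rot: [0.494, 0.87, -0.0, -0.0]
force: [0.0, -0.4, -4.6]
opening: 0.0388
gripper_force: 40.0
```

```bash
python3 -m pendant '{"gripper":[1,1],"dp":[[0,0,2],[0,0,0]],"spin":[0,0]}'; python3 -m pendant '{"gripper":[1,1],"dp":[[0,0,2],[0,0,0]],"spin":[0,0]}'
```

```text
time: 9.2
tool_pos: [0.6046, -0.3432, 0.0357]
ee_rot: [0.494, 0.87, -0.0, -0.0]
force: [0.2, 1.1, -4.9]
opening: 0.0387
gripper_force: 40.0
time: 9.45
tool_pos: [0.6047, -0.3434, 0.0339]
ee_rot: [0.494, 0.87, -0.0, -0.0]
force: [-1.0, -0.8, -2.4]
opening: 0.039
gripper_force: 40.0
```

```bash
python3 -m pendant '{"gripper":[1,1],"dp":[[0,0,1],[0,0,0]],"spin":[0,0]}'; python3 -m pendant '{"gripper":[-0.4,-0.4,-0.4,-0.4,-0.4,-0.4,-0.4],"dp":[[0,0,0],[0,0,0],[0,0,0],[0,0,-30],[0,0,-50],[0,0,-60],[0,0,0]],"spin":[0,0,0,0,0,0,0]}'
python3 - <<'E'
from w import *
im,P=cam("wrist");a=im
im2,P2=cam("scene");b=im2[220:390,290:480]
cv2.imwrite("pics/c6.png",np.hstack([cv2.resize(a[...,::-1],(440,400)),cv2.resize(b[...,::-1],(360,400))]))
tools(P,dict(wide=(.607,-.342,.061)))
pen(P,im,(.29,.45,-.38,-.24))
E
python3 go.py .472 -.24 .19
```

```text
time: 9.7
tool_pos: [0.6048, -0.3436, 0.0339]
ee_rot: [0.494, 0.87, 0.0, 0.0]
force: [-1.4, 2.3, 5.3]
opening: 0.0389
gripper_force: 40.0
time: 10.58
tool_pos: [0.6062, -0.3454, 0.178]
ee_rot: [0.494, 0.87, -0.0, 0.003]
force: [0.7, -0.1, -0.7]
opening: 0.0608
gripper_force: 0.0
wide 1325 encl 0.6032 -0.3415 r 0.0202 top 0.0637
pen 1889 mid [ 0.3703 -0.3072] dir [-0.739 -0.674] -2.402 len 0.1291 w 0.0118 top 0.0141
pen 1564 mid [ 0.4289 -0.3557] dir [-0.741 -0.672] -2.405 len 0.0697 w 0.0421 top 0.0165
psi 0.538 pos [ 0.605  -0.3434  0.1731] dp mm [157.  -61.1 -16.9]
```

View pics/c6.png

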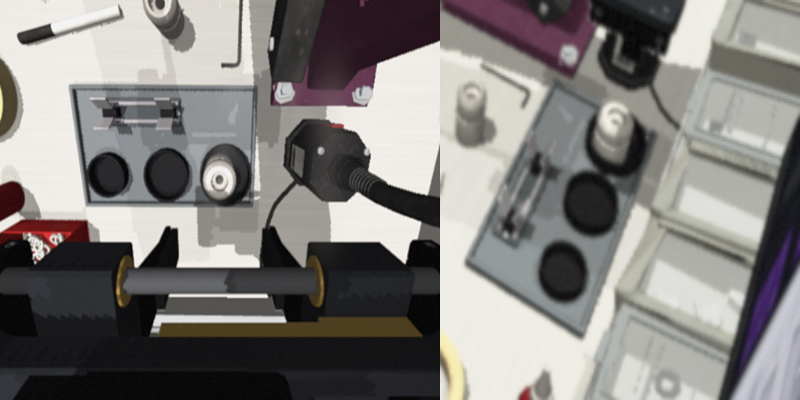

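The wide tool stands in the wide cup (left 220,175) and its top height matches. Go to the middling tool.

```bash
python3 -m pendant '{"gripper":[-0.4,-0.4,-0.4,-0.4,-0.4],"dp":[[0,-61,0],[52,0,0],[52,0,0],[53,0,0],[0,0,0]],"spin":[0,0,0,0,0]}'
python3 -m pendant '{"gripper":[-0.4,-0.4,-0.4,-0.4,-0.4,-0.4,-0.4],"dp":[[0,0,0],[0,0,0],[0,0,0],[0,0,0],[0,0,0],[0,0,0],[0,0,0]],"spin":[-0.172,-0.172,-0.172,-0.172,-0.172,-0.172,0]}'
python3 - <<'E'
from w import *
im,P=cam("wrist")
tools(P,dict(mid=(.472,-.24,.066),slim=(.367,-.227,.058)))
E
python3 go.py .472 -.24 .04
```

```text
time: 11.3
tool_pos: [0.4739, -0.237, 0.1716]
ee_rot: [0.49, 0.872, 0.001, -0.002]
force: [0.3, -0.2, -0.2]
opening: 0.0609
gripper_force: 0.0
time: 12.18
tool_pos: [0.4738, -0.244, 0.173]
ee_rot: [0.002, 1.0, -0.0, -0.001]
force: [-1.4, -1.1, -0.3]
opening: 0.061
gripper_force: 0.0
mid 990 encl 0.4727 -0.2399 r 0.0173 top 0.0684
slim 816 encl 0.3675 -0.2264 r 0.0141 top 0.0592
psi 1.565 pos [ 0.4738 -0.2439  0.1731] dp mm [  1.7   4.1 133.1]
```

```bash
python3 -m pendant '{"gripper":[-0.4,-0.4,-0.4,-0.4,1,1,1,1],"dp":[[1,4,0],[0,0,50],[0,0,50],[0,0,41],[0,0,0],[0,0,0],[0,0,0],[0,0,0]],"spin":[0,0,0,0,0,0,0,0]}' 40
python3 -m pendant '{"gripper":[1,1,1,1],"dp":[[0,0,-40],[0,0,-50],[0,0,-20],[0,0,0]],"spin":[0,0,0,0]}'
python3 go.py .540 -.3815 .14
```

```text
time: 13.22
tool_pos: [0.4744, -0.2394, 0.034]
ee_rot: [0.0, 1.0, -0.0, 0.001]
force: [-0.6, 0.9, 7.2]
opening: 0.0328
gripper_force: 40.0
time: 13.72
tool_pos: [0.474, -0.2391, 0.1433]
ee_rot: [0.0, 1.0, -0.0, 0.001]
force: [0.2, 0.1, -4.3]
opening: 0.0326
gripper_force: 40.0
psi 1.571 pos [ 0.474  -0.2391  0.1433] dp mm [ -66.1 -142.4    3.5]
```

```bash
python3 -m pendant '{"gripper":[1,1,1,1,1,1,1,1],"dp":[[0,-55,0],[0,0,0],[0,0,0],[0,0,0],[0,0,0],[0,0,0],[0,0,0],[0,0,0]],"spin":[0,0.172,0.172,0.172,0.172,0.172,0.171,0]}'
python3 go.py .540 -.381 .14
```

```text
time: 14.72
tool_pos: [0.4723, -0.2938, 0.1407]
ee_rot: [0.493, 0.87, -0.001, -0.001]
force: [-0.3, -0.3, -3.9]
opening: 0.0328
gripper_force: 40.0
psi 0.54 pos [ 0.4723 -0.2938  0.1407] dp mm [-109.6   13.2    0.6]
```

```bash
python3 -m pendant '{"gripper":[1,1,1,1,1,1,1],"dp":[[-55,6,0],[-55,7,0],[0,0,0],[0,0,40],[0,0,30],[0,0,0],[0,0,0]],"spin":[0,0,0,0,0,0,0]}'
python3 go.py .540 -.381 .048
python3 - <<'E'
from w import *
im,P=cam("wrist")
im2,P2=cam("scene");b=im2[220:390,290:480]
cv2.imwrite("pics/c7.png",np.hstack([cv2.resize(im[...,::-1],(440,400)),cv2.resize(b[...,::-1],(360,400))]))
E
```

```text
time: 15.6
tool_pos: [0.5409, -0.3822, 0.0736]
ee_rot: [0.493, 0.87, -0.0, 0.0]
force: [0.8, 0.8, -3.6]
opening: 0.0326
gripper_force: 40.0
psi 0.54 pos [ 0.5409 -0.3822  0.0736] dp mm [ 1.5 -0.1 25.6]
```

View pics/c7.png

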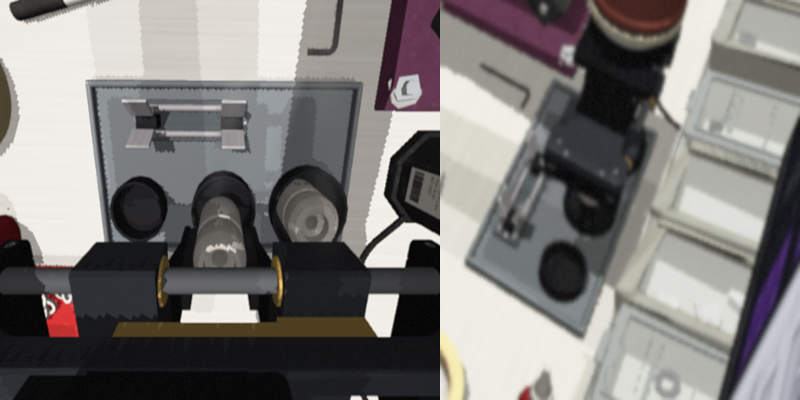

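The middling tool is upright over the middle cup (left 220,220) and the wide tool stands undisturbed in its own (310,220). Lower gently and watch the force.

```bash
python3 -m pendant '{"gripper":[1,1,1],"dp":[[0,0,14],[0,0,12],[0,0,0]],"spin":[0,0,0]}';python3 -m pendant '{"gripper":[1,1],"dp":[[0,0,2],[0,0,0]],"spin":[0,0]}' ; python3 -m pendant '{"gripper":[1,1],"dp":[[0,0,2],[0,0,0]],"spin":[0,0]}'
```

```text
time: 16.08
tool_pos: [0.54, -0.3815, 0.0452]
ee_rot: [0.493, 0.87, -0.0, -0.001]
force: [0.6, 0.8, -3.6]
opening: 0.0333
gripper_force: 40.0
time: 16.32
tool_pos: [0.5408, -0.3824, 0.0449]
ee_rot: [0.493, 0.87, -0.001, 0.0]
force: [0.1, -0.7, -1.6]
opening: 0.0329
gripper_force: 40.0
time: 16.58
tool_pos: [0.541, -0.3825, 0.0432]
ee_rot: [0.493, 0.87, -0.0, 0.0]
force: [-1.3, 0.6, 1.1]
opening: 0.0327
gripper_force: 40.0
```

```bash
python3 -m pendant '{"gripper":[-0.27,-0.27,-0.27,-0.27,-0.27,-0.27,-0.27],"dp":[[0,0,0],[0,0,0],[0,0,0],[0,0,-40],[0,0,-50],[0,0,-40],[0,0,0]],"spin":[0,0,0,0,0,0,0]}'
python3 - <<'E'
from w import *
im,P=cam("wrist")
tools(P,dict(wide=(.603,-.342,.061),mid=(.541,-.382,.075)))
E
python3 go.py .367 -.2268 .16
```

```text
time: 17.45
tool_pos: [0.5417, -0.3835, 0.176]
ee_rot: [0.493, 0.87, -0.001, 0.003]
force: [-0.5, 1.0, -0.4]
opening: 0.0556
gripper_force: 0.0
wide 1388 encl 0.6031 -0.3412 r 0.0204 top 0.0636
mid 1041 encl 0.5403 -0.3814 r 0.0172 top 0.0775
psi 0.539 pos [ 0.5412 -0.3826  0.1739] dp mm [223.1 -69.6  13.3]
```

Both stand at the right heights. Next the slim tool.

```bash
python3 -m pendant '{"gripper":[-0.27,-0.27,-0.27,-0.27,-0.27,-0.27],"dp":[[56,-17,0],[56,-17,0],[56,-18,0],[55,-18,0],[0,0,0],[0,0,40]],"spin":[0,0,0,0,0,0]}'
python3 -m pendant '{"gripper":[-0.27],"dp":[[0,0,0]],"spin":[0]}'
python3 - <<'E'
from w import *
im,P=cam("wrist")
tools(P,dict(slim=(.367,-.227,.058)))
E
python3 go.py .367 -.2268 .03
```

```text
time: 18.25
tool_pos: [0.4052, -0.2568, 0.1389]
ee_rot: [0.498, 0.867, 0.005, -0.013]
force: [1.3, 1.8, -1.0]
opening: 0.0556
gripper_force: 0.0
time: 18.38
tool_pos: [0.4004, -0.2571, 0.1356]
ee_rot: [0.499, 0.866, -0.0, -0.018]
force: [0.5, 0.7, 0.4]
opening: 0.0551
gripper_force: 0.0
slim 865 encl 0.3672 -0.2266 r 0.0141 top 0.0594
psi 0.524 pos [ 0.401 -0.258  0.137] dp mm [ 40.9 -12.  108.5]
```

```bash
python3 -m pendant '{"gripper":[-0.27,-0.27,-0.27],"dp":[[20,-6,0],[20,-6,0],[0,0,0]],"spin":[0,0,0]}'; python3 -c "
from h import *
print(robot.state()['qpos'].round(3))"; python3 go.py .367 -.2268 .03
```

```text
time: 18.8
tool_pos: [0.3723, -0.2285, 0.1402]
ee_rot: [0.499, 0.867, 0.005, -0.015]
force: [0.4, -0.3, -0.3]
opening: 0.0553
gripper_force: 0.0
[-0.822 -0.209  1.203  2.081  0.196  1.172  0.817]
psi 0.526 pos [ 0.3723 -0.2285  0.1402] dp mm [  0.8  -3.1 110.3]
```

```bash
python3 -m pendant '{"gripper":[-0.27,-0.27],"dp":[[1,-3,30],[0,0,30]],"spin":[0,0]}'; python3 -m pendant '{"gripper":[-0.27],"dp":[[0,0,0]],"spin":[0]}'; python3 -c "
from h import *
print(robot.state()['qpos'].round(3))"; python3 go.py .367 -.2268 .03
```

```text
time: 19.05
tool_pos: [0.3689, -0.2277, 0.0828]
ee_rot: [0.498, 0.867, 0.005, -0.015]
force: [0.7, 2.6, -0.3]
opening: 0.0551
gripper_force: 0.0
time: 19.18
tool_pos: [0.3658, -0.2292, 0.0816]
ee_rot: [0.499, 0.866, -0.003, -0.018]
force: [-1.3, 0.4, 0.1]
opening: 0.0554
gripper_force: 0.0
[-0.846  0.066  1.369  2.152 -0.07   1.013  1.087]
psi 0.526 pos [ 0.3658 -0.2292  0.0816] dp mm [-0.   3.4 51.6]
```

```bash
python3 -m pendant '{"gripper":[-0.27,-0.27,-0.27,-0.27,-0.27],"dp":[[0,0,-45],[0,0,-45],[-40,0,0],[-40,0,0],[0,0,0]],"spin":[0,0,0,0,0]}';  python3 -c "
from h import *
print(robot.state()['qpos'].round(3))"
python3 -m pendant '{"gripper":[-0.27,-0.27,-0.27,-0.27,-0.27,-0.27,-0.27],"dp":[[0,0,0],[0,0,0],[0,0,0],[0,0,0],[0,0,0],[0,0,0],[0,0,0]],"spin":[0.175,0.175,0.175,0.175,0.175,0.175,0]}';  python3 -c "
from h import *
print(robot.state()['qpos'].round(3))"; python3 go.py .367 -.2268 .10
```

```text
time: 19.8
tool_pos: [0.3889, -0.2632, 0.1508]
ee_rot: [0.498, 0.866, 0.005, -0.036]
force: [-0.1, 0.1, -0.1]
opening: 0.0555
gripper_force: 0.0
[-0.706  0.169  1.343  1.967 -0.178  1.214  1.236]
time: 20.68
tool_pos: [0.3883, -0.2609, 0.1508]
ee_rot: [0.865, 0.501, -0.009, -0.036]
force: [0.5, -0.7, 0.1]
opening: 0.0553
gripper_force: 0.0
[-0.723  0.17   1.367  1.972 -0.19   1.216  0.2  ]
psi -0.519 pos [ 0.3883 -0.2609  0.1508] dp mm [ 17.9 -31.7  53.5]
```

```bash
python3 -m pendant '{"gripper":[-0.27,-0.27,-0.27,-0.27,-0.27,-0.27],"dp":[[0,30,-30],[0,30,-30],[0,30,-30],[0,30,-30],[0,0,0],[0,0,0]],"spin":[0,0,0,0,0,0]}';  python3 -c "
from h import *
print(robot.state()['qpos'].round(3))"
```

```text
time: 21.42
tool_pos: [0.4976, -0.3265, 0.2612]
ee_rot: [0.864, 0.502, -0.01, -0.036]
force: [-0.4, 0.2, 0.2]
opening: 0.0554
gripper_force: 0.0
[-0.322  0.447  1.162  1.521 -0.405  1.518  0.336]
```

```bash
python3 -m pendant '{"gripper":[-0.27,-0.27,-0.27,-0.27,-0.27,-0.27,-0.27,-0.27],"dp":[[0,0,0],[0,0,0],[0,0,0],[0,0,0],[0,-20,-50],[0,-20,-50],[0,0,0],[0,0,0]],"spin":[0,0,0,0,0,0,0,0]}';  python3 -c "
from h import *
s=robot.state()
print(s['qpos'].round(3),R.from_quat(s['ee_rot']).as_matrix()[:,2].round(4))"
```

```text
time: 22.42
tool_pos: [0.4697, -0.3115, 0.3628]
ee_rot: [0.864, 0.502, -0.01, -0.036]
force: [1.0, -0.6, -0.2]
opening: 0.0553
gripper_force: 0.0
[-0.413  0.332  1.239  1.419 -0.313  1.683  0.277] [-0.0528  0.0526 -0.9972]
```

```bash
cat > fk.py <<'E'
from h import *
from scipy.optimize import least_squares
def Rz(a): return R.from_rotvec([0,0,a])
def Ry(a): return R.from_rotvec([0,a,0])
# p: base azimuth offset, h,a,b,c, elbow offset e, wrist offset w, q7 offset ; S signs of q1,q3,q5,q7
def fk(q,p,S):
    o1,h,a,b,c,e,w,o7=p; s1,s3,s5,s7=S
    r=Rz(s1*q[0]+o1); x=np.array([0,0,h])
    r=r*Ry(q[1])*Rz(s3*q[2]); x=x+r.apply([e,0,a])
    r=r*Ry(q[3]); x=x+r.apply([-e,0,0]); r=r*Rz(s5*q[4]); x=x+r.apply([0,0,b])
    r=r*Ry(q[5]); x=x+r.apply([w,0,0]); r=r*Rz(s7*q[6]+o7); x=x+r.apply([0,0,c])
    return x,r
E
python3 - <<'E'
from fk import *
import itertools
D=[([-1.36917564,.33371556,.03987726,1.4661029,-.01338322,1.34329258,-.05845359],[.19251,.62044,.22187],[.149828,.98871,-.000625,-.000045]),
([-.822,-.209,1.203,2.081,.196,1.172,.817],[.3723,-.2285,.1402],[.499,.867,.005,-.015]),
([-.846,.066,1.369,2.152,-.07,1.013,1.087],[.3658,-.2292,.0816],[.499,.866,-.003,-.018]),
([-.706,.169,1.343,1.967,-.178,1.214,1.236],[.3889,-.2632,.1508],[.498,.866,.005,-.036]),
([-.723,.17,1.367,1.972,-.19,1.216,.2],[.3883,-.2609,.1508],[.865,.501,-.009,-.036]),
([-.322,.447,1.162,1.521,-.405,1.518,.336],[.4976,-.3265,.2612],[.864,.502,-.01,-.036]),
([-.413,.332,1.239,1.419,-.313,1.683,.277],[.4697,-.3115,.3628],[.864,.502,-.01,-.036])]
best=None
for S in itertools.product([1,-1],repeat=4):
  for o7 in(0,1.57,-1.57,3.14):
    def f(p):
        o=[]
        for q,x,r in D:
            X,r2=fk(q,p,S); o+=list((X-x)*5)+list((r2.inv()*R.from_quat(r)).as_rotvec())
        return o
    s=least_squares(f,[0,.3,.4,.4,.3,0,0,o7],loss="soft_l1",f_scale=.1)
    if best is None or s.cost<best[0]: best=(s.cost,S,s.x,f(s.x))
print(best[0],best[1],best[2].round(4)); print(np.array(best[3]).reshape(-1,6).round(3))
json.dump([best[2].tolist(),best[1]],open("fk.json","w"))
E
```

```text
0.0025484220521833595 (-1, -1, -1, -1) [-0.0613  0.1835  0.4663  0.5162  0.303   0.0251  0.0312  1.5092]
[[-0.017  0.024 -0.009 -0.    -0.     0.   ]
 [-0.024  0.008  0.043  0.002 -0.    -0.   ]
 [ 0.003  0.01  -0.014  0.003 -0.001  0.   ]
 [ 0.008 -0.004 -0.004  0.005 -0.001  0.001]
 [ 0.003 -0.008 -0.005  0.001 -0.005  0.001]
 [-0.007 -0.015 -0.02   0.001 -0.004 -0.001]
 [-0.02   0.002  0.012  0.002 -0.005 -0.   ]]
```

```bash
cat >> fk.py <<'E'
P_,S_=json.load(open("fk.json")) if __import__("os").path.exists("fk.json") else (None,None)
lo=np.array([-2.58,-.38,-1.3,.25,-1.5,.08,-2.65]);hi=np.array([2.58,2.09,1.39,2.4,4.64,2.09,2.65])
def down(psi,tilt=None):
    y=np.array([np.cos(psi),np.sin(psi),0]);z=np.array([0,0,-1.]);return R.from_matrix(np.array([np.cross(y,z),y,z]).T)
def err(q,x,r):
    X,r2=fk(q,P_,S_);return np.r_[(x-X),.3*(r*r2.inv()).as_rotvec()]
def J(q):
    X,r=fk(q,P_,S_);o=[]
    for i in range(7):
        d=q.copy();d[i]+=1e-5;X2,r2=fk(d,P_,S_);o.append(np.r_[X2-X,.3*(r2*r.inv()).as_rotvec()]/1e-5)
    return np.array(o).T
def step(q,x,r,n=6):
    for _ in range(n):
        A=J(q);q=np.clip(q+A.T@np.linalg.solve(A@A.T+1e-6*np.eye(6),err(q,x,r)),lo,hi)
    return q
E
python3 - <<'E'
from fk import *
for tgt in((.367,-.227,.028),(.367,-.227,.14),(.474,-.421,.04),(.4,-.3,.14)):
  for psi in(.54,-.52):
    print(tgt,psi)
    for q3 in(-1,-.5,0,.4,.8,1.1,1.3):
        f=lambda p:err(np.r_[p[:2],q3,p[2:]],np.array(tgt),down(psi))
        l=np.delete(lo,2);h=np.delete(hi,2)
        s=min((least_squares(f,x0,bounds=(l,h)) for x0 in([.5,0.,2.,0.,1.2,0.],[-.5,.3,2,-.3,1.2,.6],[1,.2,2,.3,1.2,-.6])),key=lambda s:s.cost)
        print(q3,np.linalg.norm(s.fun[:3]).round(4),np.linalg.norm(s.fun[3:]).round(3),s.x.round(2))
E
```

```text
(0.367, -0.227, 0.028) 0.54
-1 0.0 0.0 [1.45 0.11 2.22 0.12 0.87 0.92]
-0.5 0.0 0.0 [0.98 0.07 2.22 0.04 0.86 0.99]
0 0.0 0.0 [0.49 0.06 2.22 0.   0.86 1.03]
0.4 0.0 0.0 [ 0.1   0.07  2.22 -0.03  0.86  1.07]
0.8 0.0 0.0 [-0.28  0.09  2.22 -0.08  0.87  1.11]
1.1 0.0 0.0 [-0.56  0.13  2.22 -0.15  0.87  1.18]
1.3 0.0 0.0 [-0.72  0.2   2.22 -0.25  0.89  1.27]
(0.367, -0.227, 0.028) -0.52
-1 0.0 0.0 [ 1.45  0.11  2.22  0.12  0.87 -0.14]
-0.5 0.0 0.0 [ 0.98  0.07  2.22  0.04  0.86 -0.07]
0 0.0 0.0 [ 0.49  0.06  2.22  0.    0.86 -0.03]
0.4 0.0 0.0 [ 0.1   0.07  2.22 -0.03  0.86  0.01]
0.8 0.0 0.0 [-0.28  0.09  2.22 -0.08  0.87  0.05]
1.1 0.0 0.0 [-0.56  0.13  2.22 -0.15  0.87  0.12]
1.3 0.0 0.0 [-0.72  0.2   2.22 -0.25  0.89  0.21]
(0.367, -0.227, 0.14) 0.54
-1 0.0 0.0 [ 1.57 -0.15  2.11 -0.14  1.12  1.18]
-0.5 0.0 0.0 [ 1.02 -0.09  2.11 -0.05  1.11  1.08]
0 0.0 0.0 [ 0.49 -0.08  2.11 -0.    1.11  1.03]
0.4 0.0 0.0 [ 0.07 -0.08  2.11  0.04  1.11  1.  ]
0.8 0.0 0.0 [-0.36 -0.11  2.11  0.09  1.11  0.94]
1.1 0.0 0.0 [-0.71 -0.19  2.11  0.18  1.12  0.84]
1.3 0.0032 0.003 [-1.03 -0.38  2.1   0.3
[... 1153 characters left out ...]
0.54
-1 0.0 0.0 [1.52 0.12 1.96 0.11 1.12 1.02]
-0.5 0.0 0.0 [1.06 0.08 1.96 0.04 1.12 1.08]
0 0.0 0.0 [ 0.58  0.07  1.96 -0.    1.12  1.12]
0.4 0.0 0.0 [ 0.2   0.07  1.96 -0.03  1.12  1.15]
0.8 0.0 0.0 [-0.18  0.09  1.96 -0.08  1.12  1.19]
1.1 0.0 0.0 [-0.45  0.14  1.96 -0.14  1.12  1.25]
1.3 0.0 0.0 [-0.6   0.21  1.96 -0.22  1.14  1.33]
(0.4, -0.3, 0.14) -0.52
-1 0.0 0.0 [ 1.52  0.12  1.96  0.11  1.12 -0.04]
-0.5 0.0 0.0 [1.06 0.08 1.96 0.04 1.12 0.02]
0 0.0 0.0 [0.58 0.07 1.96 0.   1.12 0.06]
0.4 0.0 0.0 [ 0.2   0.07  1.96 -0.03  1.12  0.09]
0.8 0.0 0.0 [-0.18  0.09  1.96 -0.08  1.12  0.13]
1.1 0.0 0.0 [-0.45  0.14  1.96 -0.14  1.12  0.19]
1.3 0.0 0.0 [-0.6   0.21  1.96 -0.22  1.14  0.27]
```

```bash
cat > sim.py <<'E'
from fk import *
def run(q,rows,verbose=True):
    q=np.array(q,float)
    for n,dp,sp in rows:
        for _ in range(n):
            X,r=fk(q,P_,S_); x=X+r.apply(np.array(dp)/1000); r2=r*Rz(sp); 
            for k in range(5):
                xs=X+(x-X)*(k+1)/5; rs=r*Rz(sp*(k+1)/5); q=step(q,xs,rs,2)
        if verbose: X,r=fk(q,P_,S_);print(n,dp,sp,"->",X.round(3),q.round(2),"z",r.as_matrix()[:2,2].round(3))
    return q
E
python3 - <<'E'
from sim import *
q=[-1.36917564,.33371556,.03987726,1.4661029,-.01338322,1.34329258,-.05845359]
q=run(q,[(3,[0,0,-60],0),(2,[0,0,0],-.15),(8,[-32,-52.5,0],0),(7,[-6,-57,0],0),(3,[24,38,0],0),(6,[0,0,63],0),(2,[0,0,-60],0),(4,[-10,-52,0],0),(6,[0,0,0],.172),(2,[-57,0,0],0),(2,[0,52,0],0),(2,[0,0,55],0),(2,[0,0,-60],0),(1,[0,-60,0],0),(3,[52,0,0],0),(6,[0,0,0],-.172),(3,[0,0,47],0),(3,[0,0,-36],0),(1,[0,-55,0],0),(6,[0,0,0],.172),(2,[-55,6,0],0),(2,[0,0,50],0),(2,[0,0,-65],0),(4,[55,-17,0],0),(1,[0,0,40],0)])
print("real at 18.8: [-0.822 -0.209  1.203  2.081  0.196  1.172  0.817]")
E
```

```text
3 [0, 0, -60] 0 -> [0.189 0.625 0.4  ] [-1.37  0.33  0.04  1.12 -0.01  1.69 -0.06] z [-0.    -0.001]
2 [0, 0, 0] -0.15 -> [0.189 0.625 0.4  ] [-1.34  0.33  0.    1.12 -0.    1.69  0.23] z [-0.    -0.001]
8 [-32, -52.5, 0] 0 -> [0.445 0.205 0.401] [-0.89 -0.04  0.38  1.55  0.02  1.63  1.06] z [-0.    -0.001]
7 [-6, -57, 0] 0 -> [ 0.487 -0.194  0.401] [-0.52  0.05  0.87  1.48 -0.04  1.63  1.92] z [-0.    -0.001]
3 [24, 38, 0] 0 -> [ 0.415 -0.08   0.401] [-0.65 -0.24  0.62  1.69  0.14  1.64  1.54] z [-0.    -0.001]
6 [0, 0, 63] 0 -> [ 0.415 -0.08   0.023] [-0.61  0.07  0.76  2.24 -0.06  0.85  1.76] z [-0.    -0.001]
2 [0, 0, -60] 0 -> [ 0.415 -0.08   0.143] [-0.64 -0.14  0.72  2.12  0.1   1.12  1.6 ] z [-0.    -0.001]
4 [-10, -52, 0] 0 -> [ 0.455 -0.288  0.143] [-0.34  0.23  0.95  1.87 -0.2   1.15  2.25] z [-0.    -0.001]
6 [0, 0, 0] 0.172 -> [ 0.455 -0.288  0.143] [-0.49  0.29  1.15  1.87 -0.29  1.17  1.3 ] z [-0.    -0.001]
2 [-57, 0, 0] 0 -> [ 0.513 -0.386  0.143] [-0.16  0.54  1.02  1.6  -0.47  1.27  1.48] z [-0.    -0.001]
2 [0, 52, 0] 0 -> [ 0.602 -0.333  0.143] [-0.21  0.63  0.97
[... 865 characters left out ...]
   -0.001]
6 [0, 0, 0] 0.172 -> [ 0.471 -0.284  0.12 ] [-0.51  0.4   1.2   1.86 -0.41  1.16  1.37] z [-0.    -0.001]
2 [-55, 6, 0] 0 -> [ 0.537 -0.373  0.12 ] [-0.2   0.61  1.06  1.59 -0.55  1.27  1.49] z [-0.    -0.001]
2 [0, 0, 50] 0 -> [ 0.537 -0.373  0.02 ] [-0.15  0.7   0.98  1.67 -0.64  1.12  1.55] z [-0.    -0.001]
2 [0, 0, -65] 0 -> [ 0.538 -0.373  0.15 ] [-0.21  0.59  1.08  1.56 -0.53  1.31  1.47] z [-0.    -0.001]
4 [55, -17, 0] 0 -> [ 0.374 -0.205  0.148] [-0.85 -0.27  1.14  2.11  0.26  1.16  0.74] z [-0.004  0.003]
1 [0, 0, 40] 0 -> [ 0.373 -0.205  0.108] [-0.91 -0.2   1.25  2.16  0.21  1.06  0.8 ] z [-0.004  0.003]
real at 18.8: [-0.822 -0.209  1.203  2.081  0.196  1.172  0.817]
```

```bash
python3 - <<'E'
from sim import *
q0=[-.413,.332,1.239,1.419,-.313,1.683,.277]
print("A rise here"); run(q0,[(2,[0,0,-60],0),(2,[0,0,-60],0),(1,[0,0,-60],0),(1,[0,0,-60],0),(1,[0,0,-60],0)])
print("B unwind loop: tool y radial, x = CCW tangential")
q=run(q0,[(2,[0,-55,0],0),(2,[60,-6,0],0),(2,[60,-20,0],0),(1,[60,-30,0],0),(4,[0,55,0],0),(4,[-60,0,0],0),(3,[-60,0,0],0)])
print("C spin test");run(q0,[(8,[0,0,0],-.18),(8,[0,0,0],.18)])
E
```

```text
A rise here
2 [0, 0, -60] 0 -> [ 0.472 -0.318  0.485] [-0.24  0.4   1.21  1.1  -0.38  1.94  0.3 ] z [-0.049  0.056]
2 [0, 0, -60] 0 -> [ 0.52  -0.372  0.606] [ 0.18  0.53  1.03  0.53 -0.58  2.09  0.25] z [ 0.091 -0.101]
1 [0, 0, -60] 0 -> [ 0.41  -0.396  0.626] [ 0.24  0.36  0.99  0.74 -0.56  2.09  0.36] z [0.181 0.02 ]
1 [0, 0, -60] 0 -> [ 0.442 -0.492  0.669] [ 0.73  0.56  0.78  0.25 -0.87  2.09  0.17] z [ 0.354 -0.101]
1 [0, 0, -60] 0 -> [ 0.166 -0.417  0.611] [ 0.62  0.03  0.92  1.21 -0.74  2.07  0.68] z [0.581 0.21 ]
B unwind loop: tool y radial, x = CCW tangential
2 [0, -55, 0] 0 -> [ 0.37  -0.257  0.373] [-0.79 -0.24  1.12  1.66  0.18  1.66 -0.19] z [-0.049  0.056]
2 [60, -6, 0] 0 -> [ 0.42  -0.147  0.377] [-0.83 -0.2   0.97  1.67  0.12  1.65 -0.39] z [-0.049  0.056]
2 [60, -20, 0] 0 -> [ 0.445 -0.023  0.382] [-0.9  -0.16  0.81  1.66  0.06  1.64 -0.62] z [-0.049  0.056]
1 [60, -30, 0] 0 -> [0.448 0.044 0.386] [-0.95 -0.14  0.73  1.65  0.03  1.64 -0.74] z [-0.049  0.056]
4 [0, 55, 0] 0 -> [ 0.639 -0.065  0.37 ] [-0.52  0.44  0.89  1.18 -0.37  1.73 -0.23] z [-0.049  0.056]
4 [-60, 0, 0] 0 -> [ 0.52  -0.273  0.365] [-0.3   0.32  0.98  1.35 -0.28  1.68  0.12] z [-0.049  0.056]
3 [-60, 0, 0] 0 -> [ 0.43  -0.429  0.36 ] [ 0.02  0.4   1.01  1.29 -0.32  1.7   0.45] z [-0.049  0.056]
C spin test
8 [0, 0, 0] -0.18 -> [ 0.466 -0.311  0.365] [-0.24  0.24  0.96  1.42 -0.2   1.66  1.62] z [-0.049  0.056]
8 [0, 0, 0] 0.18 -> [ 0.466 -0.311  0.365] [-0.41  0.33  1.24  1.42 -0.31  1.68  0.28] z [-0.049  0.056]
```

```bash
cat > st.py <<'E'
from h import *
s=robot.state();M=R.from_quat(s['ee_rot']).as_matrix();print(s['tool_pos'].round(4),"q",s['qpos'].round(3).tolist(),"z",M[:2,2].round(4),"psi",np.arctan2(M[1,1],M[0,1]).round(3))
E
python3 -m pendant '{"gripper":[-0.27,-0.27,-0.27,-0.27,-0.27],"dp":[[0,0,-60],[0,0,-60],[0,0,-20],[0,0,-10],[0,0,0]],"spin":[0,0,0,0,0]}'; python3 st.py
python3 -m pendant '{"gripper":[-0.27,-0.27,-0.27],"dp":[[0,0,-15],[0,0,-15],[0,0,0]],"spin":[0,0,0]}'; python3 st.py
python3 - <<'E'
from sim import *
q=robot.state()['qpos']; run(q,[(1,[0,0,-10],0)]*6)
E
```

```text
time: 23.05
tool_pos: [0.4776, -0.3198, 0.5118]
ee_rot: [0.865, 0.501, -0.01, -0.036]
force: [0.4, 0.1, -0.3]
opening: 0.0553
gripper_force: 0.0
[ 0.4776 -0.3198  0.5118] q [-0.191, 0.412, 1.194, 1.015, -0.406, 2.013, 0.299] z [-0.0542  0.0526] psi -0.519
time: 23.42
tool_pos: [0.479, -0.3213, 0.5422]
ee_rot: [0.864, 0.501, -0.01, -0.036]
force: [-0.0, -0.4, 0.3]
opening: 0.0552
gripper_force: 0.0
[ 0.479  -0.3213  0.5422] q [-0.101, 0.422, 1.126, 0.906, -0.419, 2.083, 0.282] z [-0.053   0.0525] psi -0.519
1 [0, 0, -10] 0 -> [ 0.476 -0.321  0.553] [-0.07  0.43  1.11  0.86 -0.43  2.09  0.28] z [-0.036  0.04 ]
1 [0, 0, -10] 0 -> [ 0.482 -0.327  0.562] [-0.03  0.44  1.1   0.82 -0.45  2.09  0.28] z [-0.018  0.019]
1 [0, 0, -10] 0 -> [ 0.488 -0.334  0.571] [ 0.    0.45  1.08  0.77 -0.46  2.09  0.27] z [ 0.001 -0.003]
1 [0, 0, -10] 0 -> [ 0.494 -0.341  0.58 ] [ 0.04  0.46  1.06  0.73 -0.48  2.09  0.27] z [ 0.02  -0.025]
1 [0, 0, -10] 0 -> [ 0.5   -0.348  0.59 ] [ 0.08  0.48  1.04  0.67 -0.49  2.09  0.26] z [ 0.041 -0.048]
1 [0, 0, -10] 0 -> [ 0.507 -0.354  0.6  ] [ 0.12  0.49  1.02  0.62 -0.51  2.09  0.25] z [ 0.063 -0.072]
```

```bash
for i in 1; do python3 -m pendant '{"gripper":[-0.27,-0.27],"dp":[[0,0,-8],[0,0,0]],"spin":[0,0]}' >/dev/null; python3 st.py; done; python3 -m pendant '{"gripper":[-0.27,-0.27],"dp":[[0,0,-8],[0,0,0]],"spin":[0,0]}'>/dev/null; python3 st.py
```

```text
[ 0.48   -0.3207  0.5501] q [-0.004, 0.38, 0.924, 0.872, -0.339, 2.087, 0.218] z [-0.0523  0.0541] psi -0.516
[ 0.4804 -0.3219  0.5521] q [0.127, 0.349, 0.681, 0.847, -0.251, 2.088, 0.153] z [-0.0562  0.0577] psi -0.516
```

```bash
for i in 1; do python3 -m pendant '{"gripper":[-0.27,-0.27],"dp":[[0,0,-6],[0,0,0]],"spin":[0,0]}' >/dev/null; python3 st.py; done; python3 -m pendant '{"gripper":[-0.27,-0.27],"dp":[[0,0,-6],[0,0,0]],"spin":[0,0]}'>/dev/null; python3 st.py;python3 -m pendant '{"gripper":[-0.27,-0.27],"dp":[[0,0,-6],[0,0,0]],"spin":[0,0]}'>/dev/null; python3 st.py
```

```text
[ 0.4798 -0.3227  0.5556] q [0.265, 0.327, 0.441, 0.828, -0.168, 2.089, 0.095] z [-0.0544  0.0561] psi -0.517
[ 0.4785 -0.3236  0.5584] q [0.325, 0.319, 0.34, 0.82, -0.132, 2.089, 0.07] z [-0.0514  0.0519] psi -0.521
[ 0.4785 -0.3223  0.5613] q [0.34, 0.314, 0.31, 0.817, -0.122, 2.089, 0.062] z [-0.0469  0.0488] psi -0.52
```

```bash
python3 -m pendant '{"gripper":[-0.27,-0.27,-0.27,-0.27],"dp":[[0,0,-10],[0,0,-10],[0,0,-10],[0,0,0]],"spin":[0,0,0,0]}' >/dev/null; python3 st.py;  python3 -m pendant '{"gripper":[-0.27,-0.27,-0.27,-0.27],"dp":[[0,0,-10],[0,0,-10],[0,0,-10],[0,0,0]],"spin":[0,0,0,0]}'>/dev/null; python3 st.py
```

```text
[ 0.4755 -0.3204  0.5741] q [0.336, 0.298, 0.313, 0.808, -0.119, 2.089, 0.06] z [-0.0263  0.0357] psi -0.52
[ 0.4722 -0.3184  0.5862] q [0.324, 0.283, 0.325, 0.8, -0.119, 2.089, 0.06] z [-0.007   0.0229] psi -0.52
```

```bash
python3 -m pendant '{"gripper":[-0.27,-0.27,-0.27],"dp":[[0,0,-10],[0,0,-8],[0,0,0]],"spin":[0,0,0]}' >/dev/null; python3 st.py
python3 - <<'E'
from sim import *
q=robot.state()['qpos']
print("lift-down, spin, approach")
q=run(q,[(7,[0,0,60],0),(6,[0,0,0],-.177)])
X,r=fk(q,P_,S_)
def to(q,g,n):
    X,r=fk(q,P_,S_); return run(q,[(n,list(r.inv().apply(np.array(g)-X)*1000/n),0)])
q=to(q,[.40,-.26,.12],3);q=to(q,[.367,-.227,.10],2);q=to(q,[.367,-.227,.028],2);q=to(q,[.367,-.227,.11],2);q=to(q,[.474,-.421,.13],5);q=to(q,[.474,-.421,.037],2)
q=to(q,[.474,-.421,.15],3);q=to(q,[.40,-.34,.15],3);q=to(q,[.37,-.307,.1],2);q=run(q,[(5,[0,0,0],-.17)]);q=to(q,[.37,-.307,.0],2)
E
```

```text
[ 0.4702 -0.3172  0.5933] q [0.317, 0.274, 0.334, 0.795, -0.12, 2.089, 0.06] z [0.0043 0.0155] psi -0.52
lift-down, spin, approach
7 [0, 0, 60] 0 -> [ 0.464 -0.296  0.178] [ 0.24  0.15  0.3   1.79 -0.06  1.21  0.04] z [0.005 0.015]
6 [0, 0, 0] -0.177 -> [ 0.464 -0.296  0.178] [ 0.31  0.15  0.22  1.79 -0.05  1.21  1.09] z [0.005 0.015]
3 [np.float64(21.033864043464423), np.float64(-12.411062118444839), np.float64(19.513177322664514)] 0 -> [ 0.4  -0.26  0.12] [ 0.31  0.04  0.22  2.03 -0.03  1.08  1.09] z [0.005 0.015]
2 [np.float64(22.542571473543077), np.float64(-5.750566552583439), np.float64(10.161861524580273)] 0 -> [ 0.367 -0.227  0.1  ] [ 0.29 -0.03  0.21  2.15 -0.01  1.03  1.05] z [0.005 0.015]
2 [np.float64(-0.36984027206792136), np.float64(-0.4447100370436616), np.float64(35.99535320423337)] 0 -> [ 0.367 -0.227  0.028] [ 0.3   0.07  0.21  2.21 -0.04  0.87  1.08] z [0.005 0.015]
2 [np.float64(0.4212055093055334), np.float64(0.5064748801308497), np.float64(-40.994711279327106)] 0 -> [ 0.367 -0.227  0.11 ] [ 0.29 -0.04  0.21  2.14 -0.01  1.05  1.04] z [0.005 0.015]
5 [np.float64(
[... 507 characters left out ...]
29  1.61 -0.12  1.21  1.3 ] z [0.005 0.015]
3 [np.float64(35.852446440807235), np.float64(-7.208910761811642), np.float64(0.279305063276443)] 0 -> [ 0.4  -0.34  0.15] [ 0.39  0.12  0.28  1.88 -0.05  1.15  1.23] z [0.005 0.015]
2 [np.float64(21.614785973839552), np.float64(-4.65081154640839), np.float64(25.1678528894736)] 0 -> [ 0.37  -0.307  0.1  ] [ 0.38  0.07  0.28  2.04 -0.04  1.04  1.21] z [0.005 0.015]
5 [0, 0, 0] -0.17 -> [ 0.37  -0.307  0.1  ] [ 0.41  0.07  0.24  2.04 -0.04  1.04  2.06] z [0.005 0.015]
2 [np.float64(0.1250206796164668), np.float64(-0.79354772344016), np.float64(49.993545093211694)] 0 -> [ 0.37  -0.307 -0.   ] [ 0.43  0.21  0.24  2.12 -0.09  0.83  2.11] z [0.005 0.015]
```

```bash
python3 -m pendant '{"gripper":[-0.27,-0.27,-0.27,-0.27,-0.27,-0.27,-0.27],"dp":[[0,0,60],[0,0,60],[0,0,60],[0,0,60],[0,0,60],[0,0,60],[0,0,60]],"spin":[-0.177,-0.177,-0.177,-0.177,-0.177,-0.177,0]}' >/dev/null; python3 -m pendant '{"gripper":[-0.27],"dp":[[0,0,0]],"spin":[0]}'>/dev/null;  python3 st.py; python3 go.py .367 -.2268 .11
```

```text
[ 0.4691 -0.3089  0.1688] q [0.341, 0.2, 0.196, 1.751, -0.057, 1.209, 1.096] z [-0.0042  0.0199] psi 0.541
psi 0.541 pos [ 0.4691 -0.3089  0.1688] dp mm [121.8 -45.6  60.9]
```

```bash
python3 -m pendant '{"gripper":[-0.27,-0.27,-0.27,-0.27],"dp":[[41,-15,20],[41,-15,20],[40,-15,21],[0,0,0]],"spin":[0,0,0,0]}' ; python3 st.py; python3 - <<'E'
from w import *
im,P=cam("wrist")
tools(P,dict(slim=(.367,-.227,.058)))
pen(P,im,(.29,.45,-.38,-.24))
E
python3 go.py .367 -.2268 .03
```

```text
time: 27.55
tool_pos: [0.3691, -0.2271, 0.114]
ee_rot: [0.492, 0.871, 0.008, -0.003]
force: [-0.3, -0.3, 0.6]
opening: 0.0556
gripper_force: 0.0
[ 0.3691 -0.2271  0.114 ] q [0.304, -0.016, 0.159, 2.103, -0.016, 1.059, 1.012] z [0.0035 0.0166] psi 0.542
slim 970 encl 0.3671 -0.2265 r 0.0144 top 0.0593
pen 808 mid [ 0.3912 -0.2872] dir [-0.736 -0.677] -2.398 len 0.0704 w 0.0113 top 0.0136
pen 1289 mid [ 0.4265 -0.3516] dir [-0.827 -0.563] -2.544 len 0.0685 w 0.0264 top 0.0162
psi 0.542 pos [ 0.3713 -0.2285  0.1152] dp mm [ 2.8 -3.9 85.2]
```

```bash
python3 -m pendant '{"gripper":[-0.27,-0.27,-0.27,-0.27,1,1,1,1],"dp":[[2,-2,0],[0,0,43],[0,0,42],[0,0,0],[0,0,0],[0,0,0],[0,0,0],[0,0,0]],"spin":[0,0,0,0,0,0,0,0]}' 40; python3 -m pendant '{"gripper":[1,1,1],"dp":[[0,0,-40],[0,0,-50],[0,0,0]],"spin":[0,0,0]}'; python3 st.py; python3 go.py .472 -.420 .13
```

```text
time: 28.6
tool_pos: [0.3687, -0.2265, 0.0286]
ee_rot: [0.492, 0.87, 0.008, -0.002]
force: [-0.1, -1.0, 4.4]
opening: 0.0267
gripper_force: 39.6
time: 28.98
tool_pos: [0.3699, -0.2287, 0.1212]
ee_rot: [0.492, 0.87, 0.008, 0.001]
force: [0.2, -0.2, -2.8]
opening: 0.0268
gripper_force: 39.6
[ 0.3699 -0.2287  0.1212] q [0.301, -0.027, 0.163, 2.097, -0.014, 1.069, 1.012] z [0.0095 0.0135] psi 0.542
psi 0.542 pos [ 0.3699 -0.2287  0.1212] dp mm [-216.5  -11.   -10.4]
```

```bash
python3 -m pendant '{"gripper":[1,1,1,1,1,1,1,1],"dp":[[-54,-3,-3],[-54,-3,-3],[-54,-3,-3],[-54,-2,-3],[0,0,0],[0,0,40],[0,0,30],[0,0,0]],"spin":[0,0,0,0,0,0,0,0]}'; python3 go.py .473 -.4195 .045
python3 - <<'E'
from w import *
im,P=cam("wrist")
im2,P2=cam("scene");b=im2[220:390,290:480]
cv2.imwrite("pics/c8.png",np.hstack([cv2.resize(im[...,::-1],(440,400)),cv2.resize(b[...,::-1],(360,400))]))
E
```

```text
time: 29.98
tool_pos: [0.4686, -0.4159, 0.0546]
ee_rot: [0.492, 0.871, 0.008, -0.004]
force: [-0.3, -0.1, -1.8]
opening: 0.0272
gripper_force: 39.8
psi 0.542 pos [ 0.4686 -0.4159  0.0546] dp mm [-5.5  1.9  9.5]
```

View pics/c8.png

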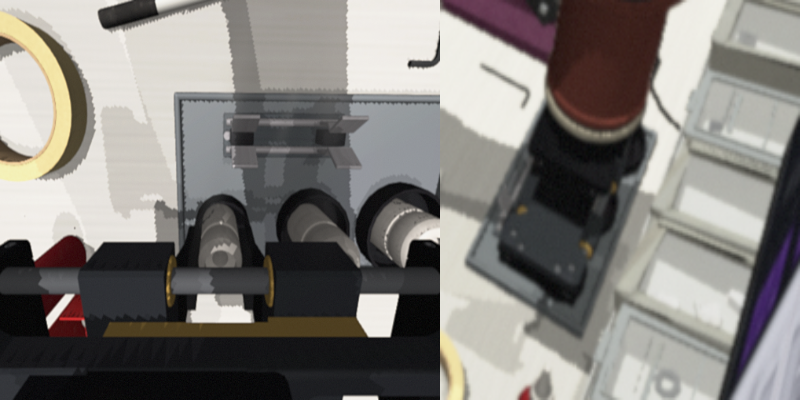

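The slim tool is over its cup (left 220,225), with both other tools standing in theirs. A small correction, then lower.

```bash
python3 -m pendant '{"gripper":[1,1,1,1],"dp":[[-5,1,0],[0,0,0],[0,0,10],[0,0,0]],"spin":[0,0,0,0]}'; python3 go.py .473 -.4195 .0376;python3 -m pendant '{"gripper":[1,1],"dp":[[0,0,3],[0,0,0]],"spin":[0,0]}' ; python3 -m pendant '{"gripper":[1,1],"dp":[[0,0,2],[0,0,0]],"spin":[0,0]}'
```

```text
time: 30.58
tool_pos: [0.4728, -0.4204, 0.0459]
ee_rot: [0.492, 0.87, 0.008, -0.003]
force: [-0.2, -0.3, -1.5]
opening: 0.0273
gripper_force: 39.8
psi 0.542 pos [ 0.4728 -0.4204  0.0459] dp mm [0.5 0.6 8.3]
time: 30.82
tool_pos: [0.4733, -0.4209, 0.0438]
ee_rot: [0.492, 0.87, 0.008, -0.003]
force: [-0.2, 0.6, -1.6]
opening: 0.0268
gripper_force: 39.8
time: 31.08
tool_pos: [0.4734, -0.4209, 0.042]
ee_rot: [0.492, 0.87, 0.008, -0.002]
force: [1.0, -0.9, -2.0]
opening: 0.0271
gripper_force: 39.8
```

```bash
python3 -m pendant '{"gripper":[1,1],"dp":[[0,0,2],[0,0,0]],"spin":[0,0]}' ; python3 -m pendant '{"gripper":[1,1],"dp":[[0,0,2],[0,0,0]],"spin":[0,0]}'
```

```text
time: 31.32
tool_pos: [0.4733, -0.4208, 0.0399]
ee_rot: [0.492, 0.87, 0.008, -0.003]
force: [0.5, 0.3, -2.6]
opening: 0.0263
gripper_force: 39.8
time: 31.58
tool_pos: [0.4733, -0.4208, 0.0379]
ee_rot: [0.492, 0.87, 0.008, -0.003]
force: [1.0, -0.2, -1.1]
opening: 0.0268
gripper_force: 39.8
```

```bash
python3 -m pendant '{"gripper":[1,1],"dp":[[0,0,1.5],[0,0,0]],"spin":[0,0]}'; python3 -m pendant '{"gripper":[-0.2,-0.2,-0.2,-0.2,-0.2,-0.2,-0.2],"dp":[[0,0,0],[0,0,0],[0,0,0],[0,0,-40],[0,0,-50],[0,0,-50],[0,0,0]],"spin":[0,0,0,0,0,0,0]}'
python3 - <<'E'
from w import *
im,P=cam("wrist");save("w9.png",im)
tools(P,dict(wide=(.603,-.342,.061),mid=(.541,-.382,.075),slim=(.473,-.421,.067)))
pen(P,im,(.25,.43,-.40,-.24)); caddy(P,im)
E
python3 st.py
```

```text
time: 31.82
tool_pos: [0.4734, -0.4209, 0.0365]
ee_rot: [0.492, 0.87, 0.008, -0.002]
force: [-0.4, 0.1, -2.6]
opening: 0.027
gripper_force: 39.8
time: 32.7
tool_pos: [0.4747, -0.425, 0.1815]
ee_rot: [0.492, 0.87, 0.007, 0.002]
force: [-1.1, -1.0, 0.4]
opening: 0.0525
gripper_force: 0.0
wide 1394 encl 0.6025 -0.3417 r 0.0201 top 0.0636
mid 1025 encl 0.5402 -0.3817 r 0.0173 top 0.0773
slim 638 encl 0.4725 -0.4203 r 0.0141 top 0.0684
pen 1753 mid [ 0.3702 -0.3074] dir [-0.739 -0.674] -2.403 len 0.1287 w 0.0116 top 0.014
pen 169 mid [ 0.3048 -0.3878] dir [-0.89   0.456] 2.668 len 0.0494 w 0.009 top 0.0192
pen 1471 mid [ 0.413  -0.3705] dir [-0.083  0.997] 1.654 len 0.0606 w 0.0388 top 0.0164
jaw 217 [ 0.4473 -0.3471  0.0511]
jaw 229 [ 0.5086 -0.3106  0.0513]
jaw 221 [ 0.458  -0.3658  0.051 ]
jaw 230 [ 0.5197 -0.3295  0.051 ]
jaw 177 [ 0.527  -0.377   0.0514]
jaw 6 [ 0.4743 -0.4064  0.0537]
jaws mean [ 0.4892 -0.3561  0.0516]
cup wide 400 encl 0.6117 -0.341 0.0349 fit [ 0.6112 -0.3412  0.0331] z 0.0265
cup mid 409 encl 0.543 -0.3816 0.0298 fit [ 0.5428 -0.3815  0.028 ] z 0.0272
cup slim 193 encl 0.4743 -0.4215 0.0244 fit [ 0.4745 -0.4215  0.0227] z 0.0272
[ 0.4738 -0.4239  0.1787] q [0.444, 0.337, 0.286, 1.568, -0.114, 1.255, 1.291] z [0.0069 0.0137] psi 0.542
```

View pics/w9.png

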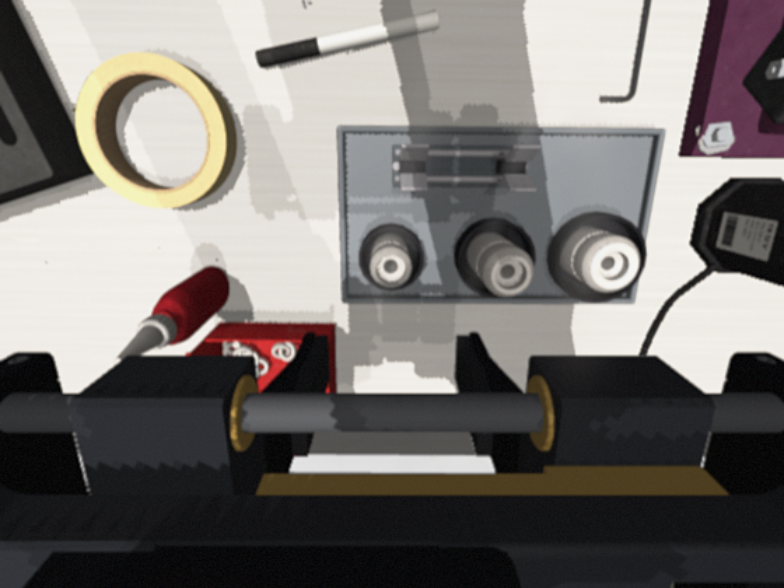

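All three tools stand in their cups at (390,262), (507,268), (608,260), and the pen is at (345,40). Next I check the clip's height profile between the jaws, and work out the move to the pen.

```bash
python3 - <<'E'
from w import *
im,P=cam("wrist"); Q=P.reshape(-1,3);Q=Q[np.isfinite(Q).all(1)]
c=np.array([.4834,-.3383]);t=np.array([np.cos(.535),np.sin(.535)]);n=np.array([t[1],-t[0]])
a=(Q[:,:2]-c)@t;b=(Q[:,:2]-c)@n
for b0 in range(-30,30,4):
    print(b0,[(lambda m:"%.0f"%(np.median(Q[m,2])*1000) if m.sum() else ".")((a*1000>a0)&(a*1000<a0+6)&(b*1000>b0)&(b*1000<b0+4)) for a0 in range(-54,54,6)])
E
python3 go.py .371 -.308 .12
```

```text
-30 ['15', '14', '15', '9', '14', '15', '15', '15', '15', '15', '15', '14', '15', '14', '14', '14', '14', '3']
-26 ['15', '15', '15', '15', '15', '15', '15', '15', '15', '15', '15', '15', '15', '15', '15', '15', '15', '16']
-22 ['8', '8', '8', '8', '8', '8', '8', '8', '8', '8', '8', '8', '8', '8', '8', '8', '8', '8']
-18 ['8', '9', '8', '8', '8', '8', '8', '8', '9', '8', '9', '8', '8', '8', '9', '8', '8', '7']
-14 ['9', '19', '54', '54', '54', '15', '15', '15', '15', '16', '18', '16', '17', '20', '52', '53', '55', '.']
-10 ['8', '34', '47', '46', '46', '19', '18', '19', '19', '18', '18', '19', '19', '31', '46', '46', '47', '.']
-6 ['9', '15', '38', '34', '29', '14', '14', '14', '14', '14', '14', '14', '14', '21', '30', '31', '40', '8']
-2 ['9', '17', '29', '29', '28', '14', '14', '14', '14', '14', '14', '14', '14', '22', '29', '29', '29', '12']
2 ['8', '21', '29', '30', '29', '14', '14', '14', '14', '14', '14', '14', '14', '22', '29', '34', '29', '8']
6 ['9', '20', '47', '46', '46', '19', '18', '19', '19', '19', '19', '18', '19', '34', '45', '45', '45', '.']
10 ['8', '35', '54', '54', '53', '15', '16', '16', '18', '16', '16', '16', '16', '20', '52', '53', '53', '.']
14 ['8', '8', '54', '55', '55', '8', '8', '9', '9', '8', '8', '9', '8', '9', '11', '14', '56', '.']
18 ['8', '8', '8', '8', '8', '8', '8', '8', '8', '8', '8', '8', '8', '8', '8', '8', '8', '8']
22 ['8', '8', '8', '8', '8', '8', '8', '8', '8', '8', '8', '8', '8', '8', '8', '8', '8', '8']
26 ['8', '8', '8', '8', '8', '8', '8', '8', '8', '8', '8', '8', '8', '8', '8', '8', '8', '8']
psi 0.542 pos [ 0.4731 -0.4232  0.1769] dp mm [150.7 -28.8  58.2]
```

```bash
python3 -m pendant '{"gripper":[-0.2,-0.2,-0.2,-0.2],"dp":[[50,-10,18],[50,-10,18],[50,-9,18],[0,0,0]],"spin":[0,0,0,0]}'>/dev/null
python3 -m pendant '{"gripper":[-0.2,-0.2,-0.2,-0.2,-0.2,-0.2,-0.2,-0.2],"dp":[[0,0,0],[0,0,0],[0,0,0],[0,0,0],[0,0,0],[0,0,0],[0,0,0],[0,0,0]],"spin":[0.172,0.172,0.172,0.172,0.172,0.172,0.172,0.17]}'
python3 - <<'E'
from w import *
c=np.array([.4834,-.3383]);t=np.array([np.cos(.535),np.sin(.535)]);n=np.array([t[1],-t[0]])
for nm in("wrist","scene","side"):
    im,P=cam(nm); Q=P.reshape(-1,3);Q=Q[np.isfinite(Q).all(1)]
    a=(Q[:,:2]-c)@t*1000;b=(Q[:,:2]-c)@n*1000
    m=(Q[:,2]>.048)&(Q[:,2]<.057)&(abs(b)<20)&(abs(a)<60)
    if m.sum()<8: print(nm,"no");continue
    for s in(m&(a<0),m&(a>0)): print(nm,s.sum(),"a",np.percentile(a[s],[3,97]).round(1),"b",np.percentile(b[s],[3,97]).round(1))
    if nm=="wrist": pen(P,im,(.25,.43,-.40,-.24))
E
python3 st.py; python3 go.py .371 -.308 .05
```

```text
time: 34.3
tool_pos: [0.3711, -0.3089, 0.1233]
ee_rot: [0.934, 0.358, 0.004, -0.007]
force: [0.1, -0.3, 1.1]
opening: 0.0522
gripper_force: 0.0
wrist 367 a [-43.9 -27.2] b [-15.1  13.9]
wrist 476 a [27.5 44.6] b [-15.   13.7]
pen 1589 mid [ 0.3694 -0.3067] dir [-0.741 -0.672] -2.405 len 0.1287 w 0.0109 top 0.0139
pen 1778 mid [ 0.4126 -0.3697] dir [-0.075  0.997] 1.646 len 0.0621 w 0.0391 top 0.0164
scene 40 a [-46. -28.] b [-16.3  12.4]
scene 36 a [26.4 43.5] b [-16.2  12.3]
side 33 a [-43.7 -27.1] b [-17.3  11.4]
side 29 a [28.8 45.1] b [-17.3  11.5]
[ 0.371  -0.3088  0.1234] q [0.314, 0.075, 0.314, 1.992, -0.043, 1.086, -0.182] z [0.0025 0.0162] psi -0.829
psi -0.829 pos [ 0.371  -0.3088  0.1234] dp mm [-0.4  0.2 73.4]
```

```bash
python3 -m pendant '{"gripper":[-0.2,-0.2,-0.2,-0.2],"dp":[[0,0,50],[0,0,50],[0,0,12],[0,0,0]],"spin":[0,0,0,0]}'; python3 go.py .371 -.308 .003
```

```text
time: 34.95
tool_pos: [0.3713, -0.3071, 0.0121]
ee_rot: [0.932, 0.362, 0.004, -0.007]
force: [0.3, -0.6, -0.0]
opening: 0.0523
gripper_force: 0.0
psi -0.831 pos [ 0.3713 -0.3071  0.0121] dp mm [-0.9  0.6  9.1]
```

```bash
python3 -m pendant '{"gripper":[-0.2,-0.2,-0.2,1,1,1,1,1],"dp":[[-1,1,5],[0,0,4.5],[0,0,0],[0,0,0],[0,0,0],[0,0,0],[0,0,0],[0,0,0]],"spin":[0,0,0,0,0,0,0,0]}' 45; python3 st.py
```

```text
time: 35.95
tool_pos: [0.3713, -0.3082, 0.0025]
ee_rot: [0.933, 0.361, 0.004, -0.007]
force: [-0.5, -0.5, 0.1]
opening: 0.0101
gripper_force: 23.3
[ 0.3713 -0.3082  0.0025] q [0.337, 0.249, 0.304, 2.095, -0.122, 0.819, -0.115] z [0.0035 0.016 ] psi -0.832
```

```bash
python3 -m pendant '{"gripper":[1,1,1,1,1,1,1],"dp":[[0,0,0],[0,0,-20],[0,0,-50],[0,0,-40],[0,0,0],[0,0,0],[0,0,0]],"spin":[0,0,0,0,0.102,0.102,0]}'; python3 st.py
python3 - <<'E'
from w import *
s=robot.state();M=R.from_quat(s["ee_rot"]).as_matrix()
for nm in("scene","side","wrist"):
    im,P=cam(nm); T=(P-s["tool_pos"])@M*1000
    m=(abs(T[...,0])<80)&(abs(T[...,1])<9)&(T[...,2]>-14)&(T[...,2]<8)
    q=T[m]
    if len(q)<20: print(nm,len(q));continue
    e=q[abs(q[:,0])>14]
    print(nm,len(q),"x",np.percentile(q[:,0],[0.5,99.5]).round(1),"slope y/x",np.polyfit(e[:,0],e[:,1],1).round(3),"z/x",np.polyfit(e[:,0],e[:,2],1).round(3))
    if nm=="side": cv2.imwrite("pics/c10.png",cv2.resize(im[180:400,180:440][...,::-1],None,fx=3,fy=2.7))
E
python3 go.py .4843 -.3387 .11
```

```text
time: 36.83
tool_pos: [0.3709, -0.3099, 0.1125]
ee_rot: [0.964, 0.264, 0.004, -0.007]
force: [0.6, 0.8, -0.8]
opening: 0.0095
gripper_force: 45.0
[ 0.3709 -0.3099  0.1125] q [0.299, 0.088, 0.334, 2.004, -0.05, 1.061, -0.379] z [0.0036 0.0159] psi -1.036
scene 210 x [-65.8   4. ] slope y/x [0.013 0.924] z/x [-0.009 -8.956]
side 106 x [-63.7  64.4] slope y/x [-0.003 -0.647] z/x [ 0.014 -7.41 ]
wrist 3441 x [-50.7  64.2] slope y/x [-0.001  0.413] z/x [ 0.02  -9.375]
psi -1.034 pos [ 0.3708 -0.3098  0.1123] dp mm [82.8 82.8  2.2]
```

View pics/c10.png

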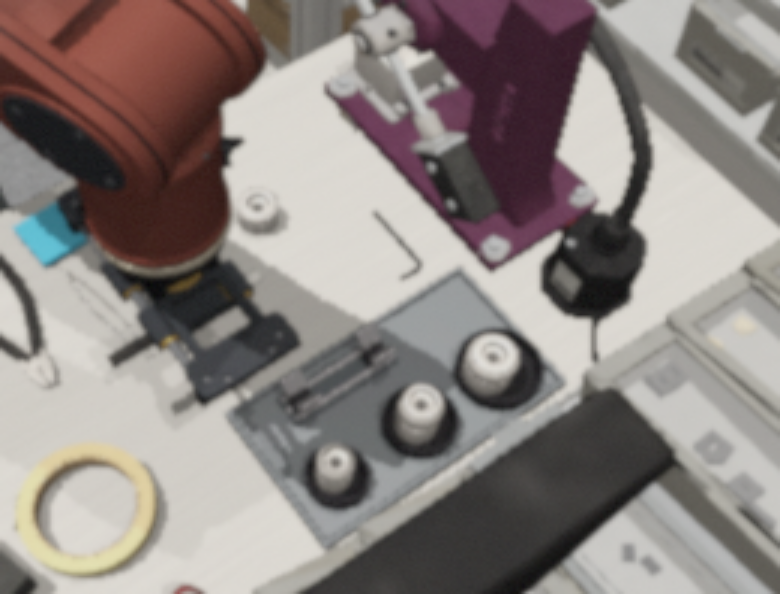

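The pen is gripped centrally (ends at ±64 mm in the tool frame) and the kit stands in the cups. Move over the clip.

```bash
python3 -m pendant '{"gripper":[1,1,1,1,1],"dp":[[28,28,0],[28,28,0],[27,27,0],[0,0,0],[0,0,35]],"spin":[0,0,0,0,0]}' >/dev/null;  python3 -m pendant '{"gripper":[1],"dp":[[0,0,0]],"spin":[0]}'; python3 st.py; python3 go.py .4843 -.3387 .055
python3 - <<'E'
from w import *
c=np.array([.4834,-.3383]);t=np.array([np.cos(.535),np.sin(.535)]);n=np.array([t[1],-t[0]])
for nm in("wrist","side","scene"):
    im,P=cam(nm); Q=P.reshape(-1,3);Q=Q[np.isfinite(Q).all(1)]
    a=(Q[:,:2]-c)@t*1000;b=(Q[:,:2]-c)@n*1000
    for s,k in ((a<0,"L"),(a>0,"R")):
        j=(Q[:,2]>.048)&(Q[:,2]<.057)&(abs(b)<22)&(abs(abs(a)-36)<12)&s
        p=(Q[:,2]>.070)&(Q[:,2]<.092)&(abs(b)<11)&(abs(a)>26)&(abs(a)<75)&s
        print(nm,k,"jaw",j.sum(),np.percentile(b[j],[3,97]).round(1) if j.sum() else "","pen",p.sum(),"b",np.percentile(b[p],[3,50,97]).round(1) if p.sum() else "","a",(a[p].min().round(1),a[p].max().round(1)) if p.sum() else "","ztop",np.percentile(Q[p,2],95).round(4) if p.sum() else "")
    if nm=="wrist": save("w11.png",im)
E
```

```text
time: 37.72
tool_pos: [0.4823, -0.3374, 0.0751]
ee_rot: [0.964, 0.264, 0.002, -0.009]
force: [-0.4, 0.3, -0.4]
opening: 0.0097
gripper_force: 45.0
[ 0.4823 -0.3374  0.0751] q [0.289, 0.346, 0.309, 1.788, -0.137, 1.038, -0.385] z [-0.0014  0.0184] psi -1.036
psi -1.036 pos [ 0.4823 -0.3374  0.0751] dp mm [ 0.9  2.5 20.1]
wrist L jaw 0  pen 560 b [-6.3 -0.8  4.5] a (np.float64(-53.8), np.float64(-30.4)) ztop 0.0866
wrist R jaw 564 [-14.8  13.9] pen 1512 b [-5.9 -0.8  4.3] a (np.float64(26.0), np.float64(63.8)) ztop 0.0859
side L jaw 22 [-17.6  11.5] pen 92 b [-6.8 -0.7  3.8] a (np.float64(-63.7), np.float64(-26.1)) ztop 0.0881
side R jaw 0  pen 2 b [-3.3 -2.  -0.7] a (np.float64(64.0), np.float64(64.9)) ztop 0.0847
scene L jaw 33 [-16.2  12.3] pen 110 b [-4.9  0.9  5.4] a (np.float64(-66.4), np.float64(-26.6)) ztop 0.089
scene R jaw 12 [-14.6  12.2] pen 0 b  a  ztop
```

View pics/w11.png

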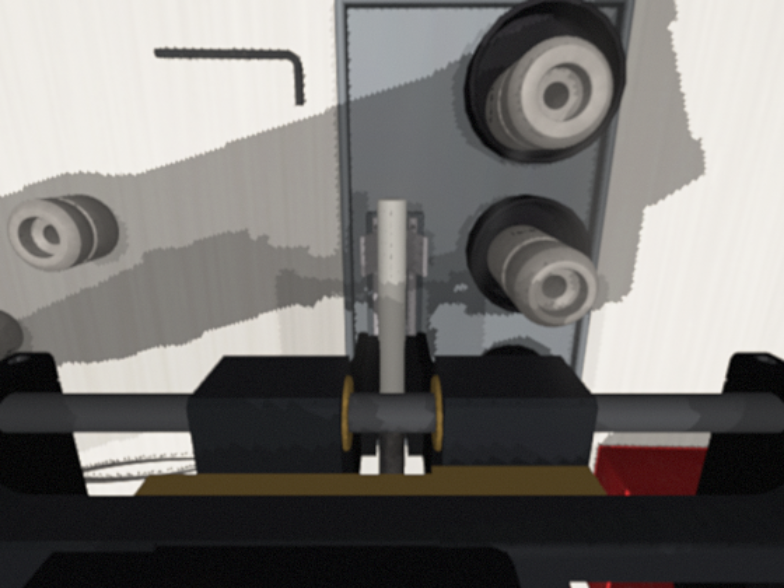

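The pen is centred between the jaws in the wrist view (391,250), within 0.5 mm. Lower it into the mouth, then press in small steps.

```bash
python3 -m pendant '{"gripper":[1,1,1,1],"dp":[[0.8,0.5,0],[0,0,12],[0,0.3,12],[0,0,0]],"spin":[0,0,0,0]}' 60; python3 -m pendant '{"gripper":[1,1,1],"dp":[[0,0,4],[0,0.2,4],[0,0,0]],"spin":[0,0,0]}'; python3 st.py
```

```text
time: 38.38
tool_pos: [0.485, -0.3378, 0.0518]
ee_rot: [0.964, 0.264, 0.003, -0.008]
force: [0.5, -0.4, -0.2]
opening: 0.0095
gripper_force: 60.0
time: 38.75
tool_pos: [0.4859, -0.3384, 0.0451]
ee_rot: [0.964, 0.264, 0.004, -0.007]
force: [-0.2, -0.4, 0.1]
opening: 0.0094
gripper_force: 60.0
[ 0.4859 -0.3384  0.0451] q [0.295, 0.385, 0.301, 1.807, -0.153, 0.978, -0.374] z [0.0031 0.0161] psi -1.036
```

```bash
cat > pc.py <<'E'
from w import *
c=np.array([.4834,-.3383]);t=np.array([np.cos(.535),np.sin(.535)]);n=np.array([t[1],-t[0]])
import sys; z0=float(sys.argv[1])
for nm in("wrist","side"):
    im,P=cam(nm); Q=P.reshape(-1,3);Q=Q[np.isfinite(Q).all(1)]
    a=(Q[:,:2]-c)@t*1000;b=(Q[:,:2]-c)@n*1000
    for s,k in ((a<0,"L"),(a>0,"R")):
        p=(Q[:,2]>z0-.005)&(Q[:,2]<z0+.013)&(abs(b)<9)&(abs(a)>47)&(abs(a)<75)&s
        if p.sum()>5: print(nm,k,p.sum(),"b",np.percentile(b[p],[3,97]).round(1),"a",a[p].min().round(1),a[p].max().round(1),"ztop",np.percentile(Q[p,2],[50,90]).round(4))
E
python3 pc.py .0486; python3 go.py .4843 -.3387 .0295
```

```text
wrist L 62 b [-3.8  7.2] a -51.6 -47.1 ztop [0.0544 0.0558]
wrist R 821 b [-3.3  7. ] a 47.1 66.5 ztop [0.0545 0.0557]
side L 34 b [-4.6  5.1] a -61.6 -47.2 ztop [0.0542 0.057 ]
psi -1.036 pos [ 0.4861 -0.3385  0.0455] dp mm [-1.8 -0.6 16. ]
```

```bash
python3 -m pendant '{"gripper":[1,1,1],"dp":[[-1.7,-2,0],[0,0,0],[0,0,0]],"spin":[0,0,0]}'; python3 pc.py .0486; python3 st.py
```

```text
time: 39.22
tool_pos: [0.4836, -0.3376, 0.0455]
ee_rot: [0.964, 0.264, 0.004, -0.007]
force: [0.3, -0.0, -0.8]
opening: 0.0091
gripper_force: 60.0
wrist L 106 b [-5.7  5.3] a -54.1 -47.0 ztop [0.0552 0.0564]
wrist R 752 b [-5.1  5.1] a 47.0 64.9 ztop [0.0549 0.0561]
side L 39 b [-6.7  3. ] a -63.6 -47.1 ztop [0.0537 0.0554]
[ 0.4836 -0.3376  0.0455] q [0.295, 0.38, 0.301, 1.813, -0.152, 0.976, -0.374] z [0.0036 0.0159] psi -1.036
```

```bash
for k in 1; do python3 -m pendant '{"gripper":[1,1,1],"dp":[[0,0,3],[0,0,3],[0,0,0]],"spin":[0,0,0]}'; done; python3 -m pendant '{"gripper":[1,1,1],"dp":[[0,0,2],[0,0,2],[0,0,0]],"spin":[0,0,0]}'; python3 -m pendant '{"gripper":[1,1],"dp":[[0,0,2],[0,0,0]],"spin":[0,0]}'; python3 -m pendant '{"gripper":[1,1],"dp":[[0,0,2],[0,0,0]],"spin":[0,0]}'; python3 pc.py .0365
```

```text
time: 39.7
tool_pos: [0.4834, -0.3373, 0.039]
ee_rot: [0.964, 0.264, 0.004, -0.007]
force: [0.8, -0.4, 0.2]
opening: 0.0094
gripper_force: 60.0
time: 40.08
tool_pos: [0.484, -0.3377, 0.0357]
ee_rot: [0.964, 0.264, 0.004, -0.007]
force: [1.2, -0.3, 3.6]
opening: 0.0091
gripper_force: 60.0
time: 40.33
tool_pos: [0.4836, -0.3372, 0.0332]
ee_rot: [0.964, 0.264, 0.004, -0.007]
force: [0.4, 0.2, 1.8]
opening: 0.0091
gripper_force: 60.0
time: 40.58
tool_pos: [0.4834, -0.3371, 0.031]
ee_rot: [0.964, 0.264, 0.004, -0.008]
force: [0.3, 0.7, -0.4]
opening: 0.0092
gripper_force: 60.0
wrist L 102 b [-6.2  4.8] a -53.8 -47.0 ztop [0.0409 0.0422]
wrist R 761 b [-5.7  4.6] a 47.0 64.9 ztop [0.0401 0.0415]
side L 37 b [-7.2  2.6] a -63.1 -47.2 ztop [0.0388 0.0414]
side R 6 b [-6.6  1.5] a 63.1 65.7 ztop [0.0383 0.0406]
```

```bash
python3 -m pendant '{"gripper":[1,1],"dp":[[0,0,1],[0,0,0]],"spin":[0,0]}'; python3 -m pendant '{"gripper":[1,1],"dp":[[0,0,0.7],[0,0,0]],"spin":[0,0]}'; python3 pc.py .035
```

```text
time: 40.92
tool_pos: [0.4835, -0.3373, 0.0303]
ee_rot: [0.964, 0.264, 0.004, -0.007]
force: [0.8, 0.7, -1.4]
opening: 0.0093
gripper_force: 60.0
time: 41.18
tool_pos: [0.4835, -0.3373, 0.0296]
ee_rot: [0.964, 0.264, 0.004, -0.007]
force: [-0.6, 0.6, -1.5]
opening: 0.0093
gripper_force: 60.0
wrist L 107 b [-5.9  5.1] a -54.0 -47.0 ztop [0.0394 0.0406]
wrist R 764 b [-5.4  4.8] a 47.0 65.0 ztop [0.039  0.0401]
side L 36 b [-7.5  3.5] a -63.0 -47.5 ztop [0.0377 0.039 ]
```

```bash
python3 -m pendant '{"gripper":[1,1],"dp":[[0,0,1],[0,0,0]],"spin":[0,0]}'; python3 -m pendant '{"gripper":[1,1],"dp":[[0,0,1],[0,0,0]],"spin":[0,0]}'; python3 pc.py .034
```

```text
time: 41.52
tool_pos: [0.4836, -0.3374, 0.0294]
ee_rot: [0.964, 0.264, 0.004, -0.007]
force: [-2.2, 1.6, 6.7]
opening: 0.0094
gripper_force: 60.0
time: 41.78
tool_pos: [0.4837, -0.3374, 0.0293]
ee_rot: [0.964, 0.264, 0.004, -0.007]
force: [-5.7, 3.5, 15.8]
opening: 0.0092
gripper_force: 60.0
wrist L 102 b [-5.8  5.2] a -53.3 -47.0 ztop [0.0389 0.0403]
wrist R 762 b [-5.2  5. ] a 47.0 65.0 ztop [0.0387 0.0399]
side L 38 b [-7.4  3. ] a -63.2 -47.3 ztop [0.0367 0.0406]
side R 6 b [-4.8  2.7] a 62.5 65.3 ztop [0.0364 0.0377]
```

It is on the seats: 16 N with no further travel, and the pen's top matches home height. Release and retreat.

```bash
python3 -m pendant '{"gripper":[0.3,0.3,0.3,0.3,0.3,0.3,0.3,0.3],"dp":[[0,0,-1],[0,0,0],[0,0,0],[0,0,0],[0,0,-30],[0,0,-50],[0,-30,-50],[0,-30,-40]],"spin":[0,0,0,0,0,0,0,0]}'; python3 -m pendant '{"gripper":[0.3,0.3],"dp":[[0,0,0],[0,0,0]],"spin":[0,0]}'>/dev/null; python3 pc.py .034
python3 - <<'E'
from w import *
im,P=cam("wrist")
tools(P,dict(wide=(.603,-.342,.061),mid=(.541,-.382,.075),slim=(.473,-.421,.067),sw=(.4315,-.17,.034)))
im2,P2=cam("scene");b=im2[220:390,220:430]
cv2.imwrite("pics/c12.png",np.hstack([cv2.resize(im[...,::-1],(400,400)),cv2.resize(b[...,::-1],(400,400))]))
E
```

```text
time: 42.88
tool_pos: [0.4523, -0.2882, 0.2013]
ee_rot: [0.965, 0.264, 0.004, -0.007]
force: [0.3, 1.0, -0.2]
opening: 0.0308
gripper_force: 0.0
wrist L 145 b [-5.9  5. ] a -64.1 -47.2 ztop [0.0394 0.0409]
wrist R 191 b [-5.5  4.7] a 47.3 64.6 ztop [0.0389 0.0402]
side L 38 b [-7.1  2.7] a -63.1 -47.0 ztop [0.0371 0.0391]
side R 34 b [-7.   2.5] a 47.2 66.1 ztop [0.0371 0.0392]
wide 1626 encl 0.6023 -0.3412 r 0.0202 top 0.0638
mid 1036 encl 0.54 -0.3812 r 0.0174 top 0.0775
slim 576 encl 0.4724 -0.4192 r 0.0143 top 0.0684
sw 919 encl 0.4307 -0.1698 r 0.0183 top 0.0366
```

View pics/c12.png

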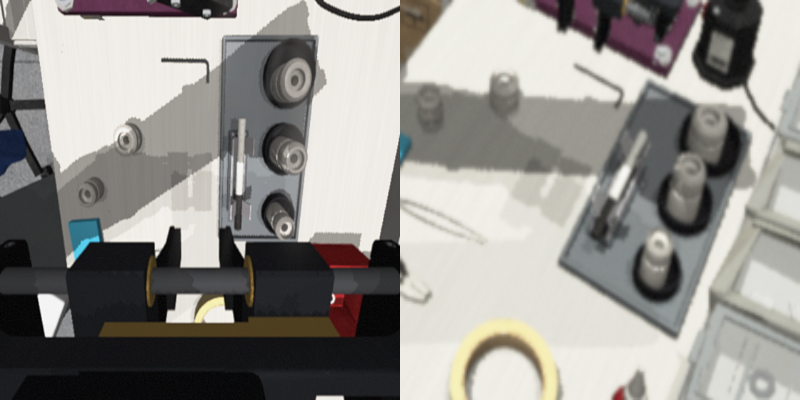

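The pen is home in the clip (ends at −64.1 and +64.6 mm, level), all three tools are upright in their cups, and both short tools stand where they were. The gripper is clear, so I hand in.

```bash
python3 -c "
from plant import robot
print(robot.finish_job())"
```

```text
the job is handed in; nothing more can be done
None
```

The job is handed in at about 43 s of the 109 s: the three tall tools stand in their matching cups, the pen is centred and fully home in the clip, and the two short tools stand where they were.

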